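# Stir up a pigment bottle and hold the inspection lamp's shutter half open

## Task

Check the amber bottle for settled pigment: pick it up, turn it over so that its cap points well down (at least 30 degrees below level) for a moment, turn it back and set it down upright in the middle of the round metal stage in front of the inspection lamp, then let go of it. Then slide the lamp's sprung shutter by its black tab to half its travel and finish there while still holding it, because it springs shut when released. Leave the other things on the bench where they are.

Things in the scene. Friction and masses are not known exactly. Their poses are not given: they have to be found in the camera images.
- bottle: The closed amber glass bottle with a white cap and paper label, 52 mm diameter, 150 mm tall with cap, about 0.25 kg; the straight 52 mm body reaches from the underside to 90 mm height, shoulder and narrower cap above. The only tall bottle. Starts standing on the bench. Origin: centre of its underside, z axis up through the cap.
- lamp: White inspection lamp fixed to the bench, 110 mm deep, 260 wide, 160 high; lit window and shutter on its front. Own x axis points from front to back, y along its width (the way the shutter opens), z up. Origin on the bench, mid-width; the front face lies at x = -30 mm, the back at +80. The front faces roughly world +y, so the shutter opens roughly along world +x, away from the robot.
- stage (a point): Centre of the top face of the lamp's round metal stage, 90 mm diameter, 6 mm high, 180 mm in front of the lamp's origin (150 mm from its front face); a 4 mm high, 50 mm wide metal strip joins it to the housing. Axes as those of the lamp.
- tab (a point): Centre of the black upright grip tab on top of the shutter, 14 mm along the slide direction, 24 mm across, 54 mm high; this point is 192 mm above the bench, so its top is at 219 mm and it stands clear above the housing (160 mm high). Same axes as the lamp; it sits 40 mm in front of the lamp's origin (10 mm in front of the housing's front face) and moves along the lamp's +y as the shutter opens.
- shutter (a joint): Opening of the shutter in m: 0 closed (where it starts), 0.060 fully open, 0.030 half. Slides along the lamp's +y. A spring pushes it shut with about 4 N when closed, 8 N at half and 12 N at full travel.
- jar: Bystander: short clear jar, 68 mm diameter, 60 mm tall; origin under its centre.
- model: Bystander: cream plaster dental arch on a round base, 72 mm diameter, 28 mm high; origin under its centre.
- firing_tray: Bystander: tan disc with small spikes, 70 mm diameter, 21 mm high; origin under its centre.
- palette: Bystander: black glass plate with a white stripe, 130 x 90 x 8 mm; origin under its centre.
- spatula: Bystander: spatula lying on the bench, 160 mm long along its own x, flat.
- brush: Bystander: brush lying on the bench, 150 mm long along its own x.
- dropper: Bystander: small white dropper bottle, 28 mm diameter, 75 mm tall; origin under its centre.
Mind the look-alikes: they are no part of the job. There is more than one size of the bottle; the one meant has the size given above.

How it is judged (in metres and radians):
On the way, in this order (a step that is already met when the one before it is completed fails the run):
1. the bottle is lifted and turned over, its cap at least about 30 degrees below level (angle between bottle's own z axis and vertical above 2 rad and height (world z) of bottle above 0.08 m), for 0.2 s.
2. the bottle is set down upright on the stage, still in the fingers (angle between bottle's own z axis and vertical below 0.12 rad and horizontal distance between bottle and stage below 0.02 m and z of bottle in the frame of stage below 0.008 m and contact force between the fingers and bottle above 0.5 N), for 0.1 s.
At the end, for the whole second after the job is handed in: The bottle stands upright (within 0.12 rad) on the stage, its centre within 20 mm of the stage's, at rest and no longer touched; the shutter is at half travel (25 to 35 mm of 60) and still, held there by the fingers on its tab (more than 3 N, the tool within 70 mm of the tab) (angle between bottle's own z axis and vertical below 0.12 rad and horizontal distance between bottle and stage below 0.02 m and z of bottle in the frame of stage between -0.004 and 0.004 m and linear speed of bottle below 0.03 m/s and contact force between each of the arm, the fingers and bottle below 0.1 N and value of joint shutter between 0.025 and 0.035 m and velocity of joint shutter between -0.01 and 0.01 m/s and contact force between the fingers and lamp above 3 N and distance between the grasp point and tab below 0.07 m); the arm keeps its last pose, push and grip.
It fails at once if another thing on the bench is pushed more than 30 mm from its place (distance of any of jar, model, firing_tray, palette, spatula, brush, dropper from where it was at the start of the episode above 0.03 m).
It also fails if it takes over 67 s, if anything falls off the work surface, if the arm or the gripper's body presses on something with over 40 N, if the wrist force passes 120 N, or if a joint passes its speed limit or range.

## Robot

A 6-joint arm with a two-finger parallel gripper is mounted at the origin on the work surface. World frame = base frame: x ahead of the robot, y to its left, z up, the work surface at z = 0. Lengths are in m, angles in degrees, forces in N, time in s.
With the tool pointing down it reaches from about 0.4 to 0.825 m from the base axis. Payload 7 kg.
Tool frame: the origin (TCP) lies midway between the tips of the shut fingers; the grasp point (between the pads) lies 19 mm behind it; z points along the fingers, y is the line along which they close (so a half turn about z gives the same grasp; the last joint's range is limited). The gripper opens to 88 mm and grips with 3 to 60 N. Pads are 19 mm wide; open, the fingers measure 130 mm over their backs; the gripper's body (78 mm by 193 mm) begins 47 mm behind the grasp point.
Start: joints at [-57.806, 20.546, 0.682, 0, -70.136, -16.507], TCP at [0.182, -0.65, 0.227] pointing down, gripper open.
Joint ranges: [-176.03, 176.03], [-82.01, 121.73], [-58.28, 71.71], [-173.87, 95.51], [-174.79, -0.11], [-173.66, 173.66]. Speed limits (degrees/s): [136.94, 136.94, 172.46, 180, 180, 180].

## Interface

Orientations are given as [roll, pitch, yaw] about the fixed x, y, z axes, in that order (R = Rz(yaw) Ry(pitch) Rx(roll)).
In Python, from plant import r gives the robot as it stands. The module is installed in compiled form; this text tells all that it offers.
- The arm moves only by the tool play_rows, never from a script. Its argument "rows" is a list of rows, each an object with "slide": the shift along the tool's x, y, z as a fraction of full scale, a list of three; "delta_rot": the turn, a rotation vector about the tool's x, y, z as a fraction of full scale, a list of three; "fingers": the opening, from -1 (shut) to 1 (fully open). In form: [{"slide": [x, y, z], "delta_rot": [rx, ry, rz], "fingers": fingers}, ...]. A call has 1 to 8 rows; each row shifts and turns the commanded pose from where the row before left it, along the tool's axes as they then stand; what a row does not reach is not made up. Full scale, the value 1, is 0.15 m for a shift and 0.08 rad for a turn. A row lasts 1/8 s, in which the tool goes at most 62.5 mm and 10.7 degrees, less where a joint would pass 70% of its speed; a pose out of reach is approached as far as the arm can. A call with a number of a shift or a turn outside -1 to 1 is refused whole. A call with a gripper value outside its range is refused whole. The fingers move at their own pace and stop on an object; "squeeze" is the grip in N (left out, the last holds). Time passes only in rows, so rows that do not move let the fingers close. It gives the time, the measured TCP pose, the force, the opening and the grip force at its end, in the units of the state.
- r.get_state(): the state, without advancing time (a new reading comes with each control period).
- r.capture(name): name is "scene" or "top" or "wrist"; returns a dict with "image" (480x640x3 uint8, blue, green, red), "fx", "fy", "cx", "cy" (pixels), "distortion" ([k1, k2, p1, p2, k3] as OpenCV has them; the pictures are not rectified), "R" (3x3) and "t" (3): a world point X has camera coordinates R X + t; the wrist camera has in their place "T_tool_cam" (4x4, takes a point from camera to tool coordinates, whose origin is the TCP and whose axes are the flange's). Camera axes: x right, y down, z forward; pixel columns grow to the right and rows downward; lengths in m; the calibration is good to about 2 mm. A picture is of the moment at which its call begins: read the wrist's pose just before it. There is no depth.
- r.close_job(): hands the job in; it is judged then, once.
The state is a dict: "time_s": time; "joints": joint angles; "qd": joint speeds; "joint_torque": joint torques, N m; "tcp_pos": TCP position; "eef_rot": TCP orientation; "contact_force": force on the tool from outside, world axes, zero at the start; "moment": the same for the moment, N m; "gripper_width": finger opening in m; "gripper_force": force on a finger pad.
Only numpy, scipy, OpenCV 4.12 (cv2) and the standard library are available. Lean on these libraries where they do the work, as an engineer would, in place of code of your own. Each camera call takes 0.05 s, during which the arm holds its last target. There are 200 camera calls.

## Working session

There is one attempt and no reset: what is moved stays moved. The work goes in short steps, Python scripts to look and compute and a tool call to move; the robot and the scene stay as the last step left them, time stands still between calls to the robot, and variables do not carry over. Pictures are saved under pics/ and viewed, at most 10 in all, crops included, and the job is handed in when it is done.

Besides the shell and the picture viewer there is one more tool, called after ">>>" as a command line: name --argument value ..., lists and objects as JSON in quotes. play_rows: Moves the arm, as the interface text tells. Shift numbers are shares of 0.15 m and turn numbers shares of 0.08 rad, none past 1 either way. Its arguments: {"type":"object","properties":{"rows":{"type":"array"},"squeeze":{"type":"number"}},"required":["rows"]}

```bash
mkdir -p pics
cat > h.py <<'E'
import numpy as np, cv2, pickle
from scipy.spatial.transform import Rotation as Ro
from plant import r
def cap(n):
    s=r.get_state(); c=r.capture(n)
    if n=="wrist":
        T=np.eye(4);T[:3,:3]=Ro.from_euler('xyz',s['eef_rot'],degrees=True).as_matrix();T[:3,3]=s['tcp_pos']
        W=np.linalg.inv(T@np.array(c["T_tool_cam"])); c["R"]=W[:3,:3]; c["t"]=W[:3,3]
    c["K"]=np.array([[c["fx"],0,c["cx"]],[0,c["fy"],c["cy"]],[0,0,1.]])
    c["R"]=np.array(c["R"]);c["t"]=np.array(c["t"]).ravel();c["distortion"]=np.array(c["distortion"],float)
    return c
def ray(c,p):
    u=cv2.undistortPoints(np.array(p,float).reshape(-1,1,2),c["K"],c["distortion"]).reshape(-1,2)
    d=np.c_[u,np.ones(len(u))]@c["R"]; return -c["R"].T@c["t"],d
def onz(c,p,z):
    o,d=ray(c,p); return o+d*((z-o[2])/d[:,2])[:,None]
def proj(c,X):
    return cv2.projectPoints(np.array(X,float).reshape(-1,3),cv2.Rodrigues(c["R"])[0],c["t"],c["K"],c["distortion"])[0].reshape(-1,2)
E
python3 - <<'E'
from h import *
for n in("scene","top"):
    c=cap(n); cv2.imwrite(f"pics/{n}0.png",c["image"]); pickle.dump(c,open(n+".pkl","wb"))
    print(n,-c["R"].T@c["t"],c["fx"])
print(r.get_state())
E
```

```text
scene [1.21065184 0.65558013 0.93127304] 475.16665831821973
top [0.51395793 0.03896333 1.48798036] 503.22358862299666
{'time_s': 0.1, 'joints': array([-5.78048585e+01,  2.05874980e+01,  6.38204935e-01, -1.94408297e-02,
       -7.01356341e+01, -1.65057251e+01]), 'qd': array([-0.01698786,  0.00255536,  0.29500929,  0.02855499,  0.01525369,
        0.03658335]), 'joint_torque': array([-1.88704427e-03, -5.84162915e+01,  2.93749988e+01,  7.01548800e+00,
        1.01368886e-02, -6.72695614e-05]), 'tcp_pos': array([ 0.18238179, -0.64942733,  0.22570292]), 'eef_rot': array([ 1.79913380e+02, -6.60781254e-03, -1.64317198e+02]), 'contact_force': array([0.10889029, 0.04829655, 1.12001954]), 'moment': array([-0.05650116, -0.00258931, -0.01738414]), 'gripper_force': 0.0, 'gripper_width': 0.08756943270569183}
```

View pics/scene0.png

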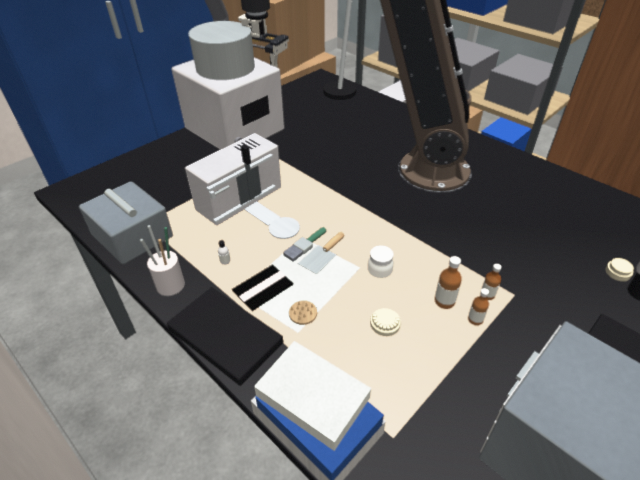

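View pics/top0.png

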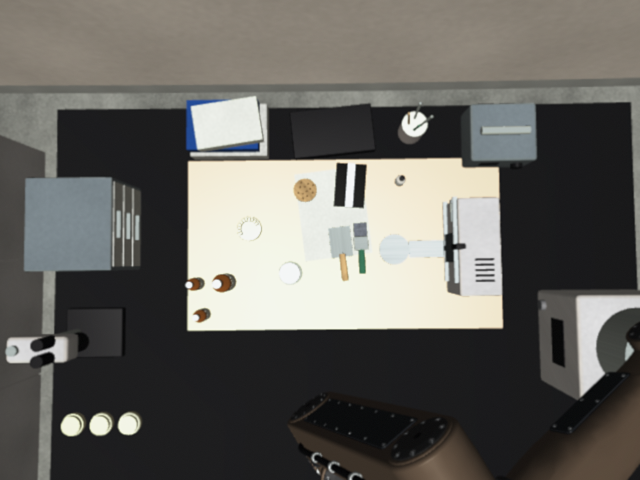

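Candidates for the bottle: the large one at scene (449,285) / top (222,283), and small amber ones at scene (491,285) and (479,308) / top (193,284) and (200,315). By description it is the large one. I'll check it, the stage and the tab in one close crop.

Run:
```python
from h import *
s=pickle.load(open("scene.pkl","rb"));t=pickle.load(open("top.pkl","rb"))
def cr(c,x,y,w=80,h=60): return cv2.resize(c["image"][y:y+h,x:x+w],(400,300),interpolation=cv2.INTER_CUBIC)
m=np.vstack([np.hstack([cr(s,430,250),cr(t,180,265)]),np.hstack([cr(s,185,130,120,90),cr(t,375,190,120,90)])])
cv2.imwrite("pics/crop1.png",m)
# stage mask in top & bottle
hsv=cv2.cvtColor(t["image"],cv2.COLOR_BGR2HSV)
for nm,c,(x,y,w,h) in(("top",t,(205,268,32,30)),("scene",s,(435,255,27,55))):
    H=cv2.cvtColor(c["image"],cv2.COLOR_BGR2HSV)[y:y+h,x:x+w]
    M=((H[...,0]<15)&(H[...,1]>120)&(H[...,2]<200)).astype(np.uint8)
    k=cv2.boundingRect(M); print(nm,"amber",k[0]+x,k[1]+y,k[2:])
    M=((H[...,1]<40)&(H[...,2]>150)).astype(np.uint8)
    n,l,st,ce=cv2.connectedComponentsWithStats(M)
    print([(list(a),(b+[x,y]).round(1)) for a,b in zip(st[1:],ce[1:]) if a[4]>5])
H=hsv[225:275,370:450]; print(H[24,::4].tolist()); print(H[::4,24].tolist())
for z in (0.15,):
  for p in [(224,282)]: print(onz(t,[p],z))
print("stage",onz(t,[(395,249)],.006),"scene",onz(s,[(284,228)],.006))
```

```text
top amber 215 275 (16, 17)
[([np.int32(0), np.int32(0), np.int32(32), np.int32(30), np.int32(662)], array([218.5, 282.7]))]
scene amber 436 268 (25, 40)
[([np.int32(0), np.int32(0), np.int32(27), np.int32(35), np.int32(351)], array([444.7, 264.4])), ([np.int32(16), np.int32(31), np.int32(11), np.int32(24), np.int32(145)], array([457.9, 299.6])), ([np.int32(0), np.int32(50), np.int32(6), np.int32(5), np.int32(16)], array([436.6, 307.8]))]
[[45, 6, 238], [26, 18, 244], [27, 19, 241], [93, 10, 223], [86, 9, 223], [93, 11, 224], [90, 10, 224], [90, 10, 225], [93, 10, 226], [90, 9, 225], [90, 7, 230], [95, 7, 232], [90, 6, 231], [95, 7, 231], [95, 7, 231], [90, 7, 230], [90, 7, 230], [94, 8, 230], [90, 10, 223], [75, 18, 28]]
[[23, 25, 244], [23, 24, 244], [24, 21, 240], [93, 10, 226], [90, 8, 229], [93, 10, 227], [90, 10, 224], [90, 9, 227], [90, 9, 223], [90, 10, 225], [25, 19, 243], [25, 19, 244], [27, 19, 244]]
[[0.46394999 0.32024038 0.15      ]]
stage [[ 0.55032447 -0.15282101  0.006     ]] scene [[ 0.5567016  -0.14398577  0.006     ]]
```

View pics/crop1.png

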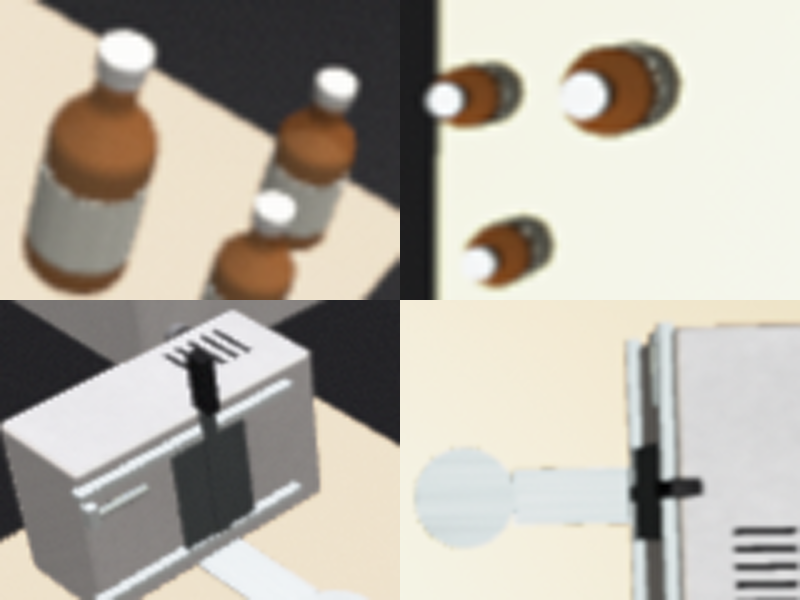

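The top-left crop confirms the large amber bottle, with its cap top at scene (454.6,259.6) and top (216.2,283.8). The stage disc is near top (394,249), and the tab's top is near top (461,246) / scene (245,147). Next I'll measure them precisely.

Run:
```python
from h import *
s=pickle.load(open("scene.pkl","rb"));t=pickle.load(open("top.pkl","rb"))
def tri(pt,ps):
    A=[];b=[]
    for c,p in((t,pt),(s,ps)):
        o,d=ray(c,[p]);d=d[0]/np.linalg.norm(d);P=np.eye(3)-np.outer(d,d);A.append(P);b.append(P@o)
    return np.linalg.lstsq(np.vstack(A),np.hstack(b),rcond=None)[0]
print("cap tri",tri((216.2,283.8),(454.6,259.6)),"plane",onz(t,[(216.2,283.8)],.15),onz(s,[(454.6,259.6)],.15))
# stage circle
def stage(c,x0,y0,x1,y1,n):
    H=cv2.cvtColor(c["image"],cv2.COLOR_BGR2HSV)[y0:y1,x0:x1]
    M=((H[...,0]>60)&(H[...,0]<120)&(H[...,2]>150)).astype(np.uint8)
    M=cv2.morphologyEx(M,cv2.MORPH_OPEN,np.ones((3,3)))
    k=max(cv2.findContours(M,0,cv2.CHAIN_APPROX_NONE)[0],key=cv2.contourArea).reshape(-1,2)+[x0,y0]
    return onz(c,k,.006)
for n,c,b in(("top",t,(372,228,440,270)),("scene",s,(262,212,310,245))):
    W=stage(c,*b,n)
    sel=W[:,1]>-.165
    A=np.c_[2*W[sel,:2],np.ones(sel.sum())];q=np.linalg.lstsq(A,(W[sel,:2]**2).sum(1),rcond=None)[0]
    print(n,"stage",q[:2],np.sqrt(q[2]+q[0]**2+q[1]**2))
    if n=="top":
        e=W[(W[:,1]<-.205)&(W[:,1]>-.25)]
        for g in(e[e[:,0]>q[0]],e[e[:,0]<q[0]]): print("strip",g.mean(0),np.degrees(np.polyfit(g[:,1],g[:,0],1)[0]),len(g))
# lamp housing back edge
G=cv2.cvtColor(t["image"],cv2.COLOR_BGR2GRAY)
R=cv2.cvtColor(t["image"],cv2.COLOR_BGR2HSV)
pts=[]
for y in range(205,288,4):
    g=G[y,485:515].astype(int); pts.append((485+np.abs(np.diff(g)).argmax()+.5,y))
W=onz(t,pts,.16);p=np.polyfit(W[:,0],W[:,1],1);print("back edge",np.round(W[::5],3).tolist(),np.degrees(np.arctan(p[0])))
# front rail of lamp (dark gap)
T=tri((461.1,246),(245,147));print("tab top",T,onz(t,[(461.1,246)],.219),onz(s,[(245,147)],.219))
```

```text
cap tri [0.45934154 0.34159805 0.14637224] plane [[0.45942087 0.34088396 0.15      ]] [[0.46290514 0.34296082 0.15      ]]
top stage [ 0.55066163 -0.14980547] 0.041458525965414356
strip [ 0.5730932  -0.22794563  0.006     ] 0.588034585947092 16
strip [ 0.5290386  -0.22710577  0.006     ] 0.5505446990555364 16
scene stage [ 0.55486775 -0.14714015] 0.04262474425886458
back edge [[0.66, -0.409, 0.16], [0.607, -0.407, 0.16], [0.554, -0.409, 0.16], [0.502, -0.41, 0.16], [0.45, -0.408, 0.16]] 0.26637769173769177
tab top [ 0.5505664  -0.2918943   0.21251989] [[ 0.55099262 -0.29079962  0.219     ]] [[ 0.55605826 -0.28260035  0.219     ]]
```

Run:
```python
from h import *
s=pickle.load(open("scene.pkl","rb"));t=pickle.load(open("top.pkl","rb"))
tcp=r.get_state()['tcp_pos']
X=[tcp,tcp+[0,0,.1],tcp+[0,0,.2]]
print("top",proj(t,X).round().tolist(),"scene",proj(s,X).round().tolist())
for p in [(542,292),(540,380)]: print("box",[onz(t,[p],z)[0].round(3).tolist() for z in(0,.2,.3)])
for p in [(196,135),(282,118),(240,150)]: print("box base scene",p,onz(s,[p],0)[0].round(3))
for n,p in dict(jar=(290,272),model=(250,229),tray=(305,190),drop=(400,181),A=(193,284),B=(200,315)).items(): print(n,onz(t,[p],.05)[0].round(3))
c=cap("wrist");cv2.imwrite("pics/w0.png",c["image"]);print(np.array(c["T_tool_cam"]).round(3))
```

```text
top [[615.0, 396.0], [641.0, 408.0], [672.0, 423.0]] scene [[261.0, 65.0], [259.0, 36.0], [255.0, 5.0]]
box [[0.421, -0.578, 0.0], [0.433, -0.495, 0.2], [0.44, -0.454, 0.3]]
box [[0.169, -0.564, 0.0], [0.215, -0.483, 0.2], [0.238, -0.442, 0.3]]
box base scene (196, 135) [ 0.428 -0.765  0.   ]
box base scene (282, 118) [ 0.122 -0.63   0.   ]
box base scene (240, 150) [ 0.38  -0.569  0.   ]
jar [0.487 0.153 0.05 ]
model [0.611 0.267 0.05 ]
tray [0.721 0.108 0.05 ]
drop [ 0.744 -0.165  0.05 ]
A [0.456 0.429 0.05 ]
B [0.368 0.409 0.05 ]
[[ 0.    -0.963 -0.27   0.074]
 [ 1.     0.     0.    -0.001]
 [-0.    -0.27   0.963 -0.157]
 [ 0.     0.     0.     1.   ]]
```

View pics/w0.png

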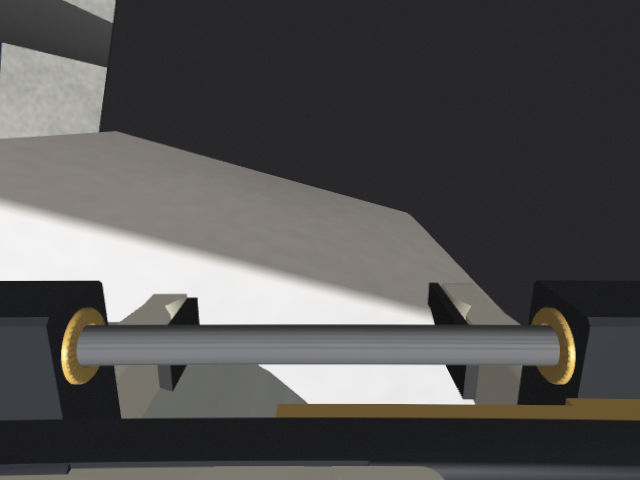

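The wrist view shows the gripper over the edge of a white machine, with a taller canister beyond it, so I'll rise first.

>>> play_rows --rows '[{"slide": [0, 0, -0.4], "delta_rot": [0, 0, 0], "fingers": 0.4}, {"slide": [0, 0, -0.4], "delta_rot": [0, 0, 0], "fingers": 0.4}, {"slide": [0, 0, -0.4], "delta_rot": [0, 0, 0], "fingers": 0.4}, {"slide": [-0.25, 0.16, -0.1], "delta_rot": [0, 0, 0], "fingers": 0.4}, {"slide": [-0.3, 0.2, 0], "delta_rot": [0, 0, 0], "fingers": 0.4}, {"slide": [-0.3, 0.2, 0], "delta_rot": [0, 0, 0], "fingers": 0.4}, {"slide": [-0.3, 0.2, 0], "delta_rot": [0, 0, 0], "fingers": 0.4}, {"slide": [-0.3, 0.2, 0], "delta_rot": [0, 0, 0], "fingers": 0.4}]'

```text
time_s: 1.15
tcp_pos: [0.3538, -0.4508, 0.4214]
eef_rot: [180.0, 0.0, -164.3]
contact_force: [0.4, -0.6, 0.0]
gripper_width: 0.0614
gripper_force: 0.0
```

```bash
cat > log.py <<'E'
from h import *
import sys
s=r.get_state();open("log.txt","a").write(repr([s['joints'].tolist(),s['tcp_pos'].tolist(),s['eef_rot'].tolist()])+"\n")
print(s['time_s'],s['joints'].round(1),s['tcp_pos'].round(4),s['eef_rot'].round(1),s['gripper_width'].round(4))
E
echo '[[-57.8048585,20.5874980,0.638204935,-0.0194408297,-70.1356341,-16.5057251],[0.18238179,-0.64942733,0.22570292],[179.91338,-0.00660781254,-164.317198]]' > log.txt
python3 log.py
```

```text
Traceback (most recent call last):
  File "log.py", line 4, in <module>
    print(s['time_s'],s['joints'].round(1),s['tcp_pos'].round(4),s['eef_rot'].round(1),s['gripper_width'].round(4))
                                                                                       ^^^^^^^^^^^^^^^^^^^^^^^^
AttributeError: 'float' object has no attribute 'round'
```

>>> play_rows --rows '[{"slide": [-0.18, 0.2, 0], "delta_rot": [0.9, 0, 0], "fingers": 0.4}, {"slide": [-0.18, 0.2, 0], "delta_rot": [0.9, 0, 0], "fingers": 0.4}, {"slide": [-0.18, 0.2, 0], "delta_rot": [0.9, 0, 0], "fingers": 0.4}, {"slide": [-0.18, 0.2, 0], "delta_rot": [0.9, 0, 0], "fingers": 0.4}]'

```text
time_s: 1.65
tcp_pos: [0.4251, -0.3075, 0.4089]
eef_rot: [-163.3, 0.1, -164.3]
contact_force: [0.8, -0.1, 0.1]
gripper_width: 0.0613
gripper_force: 0.0
```

```bash
sed -i "s/s\['gripper_width'\].round(4)/round(s['gripper_width'],4)/" log.py
python3 log.py
```

```text
1.65 [ -2.8  -5.9 -15.7  16.3 -75.3 -75. ] [ 0.4251 -0.3075  0.4089] [-1.633e+02  1.000e-01 -1.643e+02] 0.0613
```

>>> play_rows --rows '[{"slide": [-0.18, 0.2, 0], "delta_rot": [0, -0.9, 0], "fingers": 0.4}, {"slide": [-0.18, 0.2, 0], "delta_rot": [0, -0.9, 0], "fingers": 0.4}, {"slide": [-0.18, 0.2, 0], "delta_rot": [0, -0.9, 0], "fingers": 0.4}, {"slide": [-0.18, 0.2, 0], "delta_rot": [0, -0.9, 0], "fingers": 0.4}]'

```text
time_s: 2.15
tcp_pos: [0.4961, -0.1645, 0.3856]
eef_rot: [-162.8, 15.9, -159.5]
contact_force: [0.0, -0.2, 0.1]
gripper_width: 0.0614
gripper_force: 0.0
```

```bash
python3 log.py
cat > kin.py <<'E'
from h import *
from scipy.optimize import least_squares
L=[eval(l) for l in open("log.txt")]
def fk(q,p):
    q=np.radians(q);a1,D1,H,L1,e,L2,D2,e2,L3,a5=p
    Ry=lambda a:Ro.from_euler('y',a).as_matrix();Rx=lambda a:Ro.from_euler('x',a).as_matrix();Rz=lambda a:Ro.from_euler('z',a).as_matrix()
    R=Rz(q[0]);x=R@[a1,D1,H];R=R@Ry(q[1]);x=x+R@[0,0,L1];R=R@Ry(-q[2]);x=x+R@[L2,0,e]
    R=R@Rx(SG[0]*q[3]);x=x+R@[0,D2,e2];R=R@Ry(-q[4]);x=x+R@[L3,0,a5]
    R=R@Rx(SG[1]*q[5])
    # tool: z=x_local ; at q6=0 tool y = -x_plane when down => local +z... 
    T=np.c_[R[:,1]*-1,R[:,2]*-1,R[:,0]]  # provisional axes
    return x,T
SG=[1,1]
E
python3 - <<'E'
import kin;from kin import *
import itertools
for sg in itertools.product([1,-1],[1,-1]):
    kin.SG=list(sg)
    for l in L:
        x,T=fk(l[0],[0]*10);A=Ro.from_euler('xyz',l[2],degrees=True).as_matrix()
        print(sg,(T.T@A).round(2).tolist())
E
```

```text
2.15 [ 14.4 -13.  -26.6  17.8 -60.  -93. ] [ 0.4961 -0.1645  0.3856] [-162.8   15.9 -159.5] 0.0614
(1, 1) [[0.84, -0.54, -0.0], [0.54, 0.84, -0.0], [0.0, -0.0, 1.0]]
(1, 1) [[0.11, -0.99, -0.0], [0.99, 0.11, -0.0], [0.0, -0.0, 1.0]]
(1, 1) [[-0.8, -0.58, 0.17], [0.58, -0.65, 0.49], [-0.17, 0.49, 0.85]]
(1, 1) [[-0.98, -0.2, 0.05], [0.2, -0.84, 0.51], [-0.05, 0.51, 0.86]]
(1, -1) [[1.0, -0.0, -0.0], [0.0, 1.0, 0.0], [0.0, -0.0, 1.0]]
(1, -1) [[1.0, 0.0, -0.0], [-0.0, 1.0, 0.0], [0.0, -0.0, 1.0]]
(1, -1) [[0.98, 0.17, 0.1], [-0.1, 0.85, -0.51], [-0.17, 0.49, 0.85]]
(1, -1) [[0.95, 0.28, -0.11], [-0.3, 0.81, -0.5], [-0.05, 0.51, 0.86]]
(-1, 1) [[0.84, -0.54, 0.0], [0.54, 0.84, -0.0], [0.0, 0.0, 1.0]]
(-1, 1) [[0.11, -0.99, -0.0], [0.99, 0.11, 0.0], [0.0, -0.0, 1.0]]
(-1, 1) [[-0.87, -0.5, 0.0], [0.5, -0.87, -0.0], [0.0, 0.0, 1.0]]
(-1, 1) [[-0.99, 0.11, -0.0], [-0.11, -0.99, 0.0], [0.0, 0.0, 1.0]]
(-1, -1) [[1.0, 0.0, -0.0], [-0.0, 1.0, -0.0], [0.0, 0.0, 1.0]]
(-1, -1) [[1.0, 0.0, 0.0], [0.0, 1.0, 0.0], [0.0, -0.0, 1.0]]
(-1, -1) [[1.0, 0.0, -0.0], [-0.0, 1.0, -0.0], [0.0, 0.0, 1.0]]
(-1, -1) [[1.0, 0.0, -0.0], [-0.0, 1.0, -0.0], [0.0, 0.0, 1.0]]
```

```bash
sed -i 's/^SG=.*/SG=[-1,-1]/' kin.py
cat >> kin.py <<'E'
def fit():
    f=lambda p:np.r_[np.hstack([fk(l[0],p)[0]-l[1] for l in L]),1e-4*np.array(p)]
    return least_squares(f,[0,-.1,.3,.35,0,.35,-.1,0,.25,0])
E
python3 - <<'E'
from kin import *
s=fit();print(dict(zip("a1,D1,H,L1,e,L2,D2,e2,L3,a5".split(','),s.x.round(4))),np.abs(s.fun[:-10]).max())
print(np.linalg.svd(s.jac[:-10])[1].round(4))
E
```

```text
{'a1': np.float64(-0.0), 'D1': np.float64(-0.0), 'H': np.float64(0.1988), 'L1': np.float64(0.6016), 'e': np.float64(0.0), 'L2': np.float64(0.4636), 'D2': np.float64(-0.1918), 'e2': np.float64(-0.0), 'L3': np.float64(0.378), 'a5': np.float64(0.0)} 7.887526781713561e-08
[4.4225 3.4573 2.8304 0.4207 0.3331 0.3006 0.2452 0.1781 0.074  0.0396]
```

```bash
cat >> kin.py <<'E'
P=np.array([0,0,.1988,.6016,0,.4636,-.1918,0,.378,0])
LO=np.array([-176.03,-82.01,-58.28,-173.87,-174.79,-173.66]);HI=np.array([176.03,121.73,71.71,95.51,-.11,173.66])
def Rt(phi,a,s=1):
    f,a=np.radians([phi,a]);z=np.array([np.cos(f)*np.cos(a),np.sin(f)*np.cos(a),-np.sin(a)]);y=s*np.array([-np.sin(f),np.cos(f),0]);return np.c_[np.cross(y,z),y,z]
def ik(x,R,q0,n=1,seed=0):
    rng=np.random.default_rng(seed);best=None
    for k in range(n):
        s=np.clip(q0 if k==0 else rng.uniform(LO,HI),LO+.5,HI-.5)
        def f(q):
            p,T=fk(q,P);return np.r_[(p-x)*5,Ro.from_matrix(T.T@R).as_rotvec()]
        o=least_squares(f,s,bounds=(LO,HI),x_scale=30.)
        if best is None or o.cost<best.cost:best=o
        if best.cost<1e-8:break
    return best.x,best.cost
def wr(q):
    p,T=fk(q,P);w=p-.378*T[:,2];R=Ro.from_euler('zyyx',[q[0],q[1],-q[2],-q[3]],degrees=True)if 0 else None
    return w
E
python3 - <<'E'
from kin import *
q0=np.array(L[-1][0])
def gp(b,h,R):return np.array([b[0],b[1],h])+.019*R[:,2]
B=(.460,.341);S=(.552,-.149)
for nm,b,h,rng in(("B",B,.06,range(-30,181,15)),("S",S,.066,range(-60,181,20))):
  for a in(15,28):
    for f in rng:
        R=Rt(f,a,1);q,c=ik(gp(b,h,R),R,q0,6)
        if c<1e-6:
            q2,c2=ik(gp(b,h+.22,R),R,q,4)
            print(nm,a,f,q.round().astype(int),"wristz",wr(q)[2].round(2),"lift",q2.round().astype(int) if c2<1e-6 else None)
E
```

```text
B 15 45 [  -8   56  -54 -130  -87  106] wristz 0.15 lift [   5   -3  -41 -113  -42   42]
B 15 60 [  -6   44  -41 -112  -73   86] wristz 0.15 lift [  3   2 -34 -97 -55  34]
B 15 75 [ -3  41 -30 -97 -72  70] wristz 0.15 lift [  3   9 -25 -87 -67  31]
B 15 90 [  2  41 -19 -84 -76  60] wristz 0.15 lift [  4  16 -16 -79 -79  30]
B 15 105 [  6  44  -9 -74 -83  53] wristz 0.15 lift [  7  22  -6 -73 -90  30]
B 15 120 [ 11  47   0 -66 -92  50] wristz 0.15 lift [  10   28    3  -68 -101   30]
B 15 135 [  16   50    9  -59 -101   48] wristz 0.15 lift [  15   34   13  -63 -111   30]
B 15 150 [  21   54   18  -53 -110   48] wristz 0.15 lift [  20   39   22  -60 -122   31]
B 15 165 [  27   58   25  -47 -118   51] wristz 0.15 lift [  25   43   30  -56 -131   34]
B 15 180 [  33   61   30  -39 -125   55] wristz 0.15 lift [  31   47   36  -50 -140   39]
B 28 45 [  -2   33  -51 -130  -58   84] wristz 0.23 lift None
B 28 60 [   2   29  -38 -108  -52   65] wristz 0.23 lift [ 23  -5 -28 -73 -34   0]
B 28 75 [  5  29 -28 -90 -56  53] wristz 0.23 lift [ 15   2 -21 -71 -54  10]
B 28 90 [  8  32 -20 -78 -64  
[... 1554 characters left out ...]
 -72 -50   7]
S 28 40 [-43  32 -19 -76 -65  46] wristz 0.23 lift [-39  10 -13 -67 -71  15]
S 28 60 [-39  37  -8 -64 -77  43] wristz 0.23 lift [-38  19  -1 -61 -87  21]
S 28 80 [-33  42   4 -54 -89  44] wristz 0.23 lift [ -34   27   10  -56 -102   26]
S 28 100 [ -27   47   13  -46 -100   48] wristz 0.23 lift [ -28   34   21  -50 -115   32]
S 28 120 [ -20   52   21  -37 -110   54] wristz 0.23 lift [ -21   39   29  -44 -127   40]
S 28 140 [ -13   55   25  -27 -116   64] wristz 0.23 lift [ -13   44   34  -34 -135   52]
S 28 160 [  -5   57   24  -15 -118   76] wristz 0.23 lift [  -5   46   33  -19 -137   68]
S 28 180 [   3   57   18   -3 -114   88] wristz 0.23 lift [   3   45   26   -3 -132   86]
```

```bash
cat >> kin.py <<'E'
def gp(b,h,R,back=0):return np.array([b[0],b[1],h])+(.019-back)*R[:,2]
def now():
    s=r.get_state();return s['tcp_pos'],Ro.from_euler('xyz',s['eef_rot'],degrees=True).as_matrix(),s['joints']
def rot(R0,R1):
    v=Ro.from_matrix(R0.T@R1).as_rotvec();n=int(np.ceil(np.abs(v).max()/.08));return v,n,v/.08/max(n,1)
def sim(x,R,q,dx,v,n):
    "dx world, v tool rotvec over n rows; print joint path extremes"
    mx=0
    for k in range(1,n+1):
        Rk=R@Ro.from_rotvec(v*k/n).as_matrix();qn,c=ik(x+dx*k/n,Rk,q)
        mx=np.maximum(mx,abs(qn-q));q=qn
        if c>1e-6:print("IK fail",k,c);break
    print("end q",q.round(1),"max step/row",mx.round(1),"wristz",wr(q)[2].round(3));return x+dx,R@Ro.from_rotvec(v).as_matrix(),q
def slide(R,dx,step=.055):
    n=int(np.ceil(np.linalg.norm(dx)/step));return n,(R.T@dx/.15/n).round(3)
E
python3 - <<'E'
from kin import *
x,R,q=now();B=(.460,.341)
for f in(70,85):
  for s in(1,-1):
    R1=Rt(f,25,s);v,n,u=rot(R,R1);print(f,s,"rot",n,u.round(3))
    y=sim(x,R,q,np.zeros(3),v,n)
    for tgt in(np.array([.44,.10,.36]),gp(B,.06,R1,.12),gp(B,.06,R1)):
        d=tgt-y[0];m,sl=slide(R1,d);print("slide",m,sl);y=sim(*y,d,np.zeros(3),m)
E
```

```text
70 1 rot 12 [-0.883 -0.947 -0.583]
end q [ -43.3   16.7    8.8  -60.6 -107.3   17.7] max step/row [ 7.7  3.7  4.4 10.4  6.3 14.2] wristz 0.545
slide 5 [-0.098  0.191  0.292]
end q [-22.6  -2.4 -16.3 -65.1 -86.5  13.7] max step/row [5.6 4.  6.  1.3 5.  2. ] wristz 0.52
slide 6 [0.193 0.071 0.264]
end q [ -8.9  22.2 -35.  -84.7 -63.3  53.5] max step/row [3.  6.7 4.4 5.1 5.1 9.1] wristz 0.262
slide 3 [ 0.    -0.     0.267]
end q [  1.6  31.5 -32.2 -97.6 -58.2  61. ] max step/row [3.7 3.1 1.3 4.4 2.1 2.7] wristz 0.212
70 -1 rot 27 [-0.527  0.492  0.975]
end q [ -43.3   16.7    8.8  -60.6 -107.3 -162.3] max step/row [2.4 2.1 3.9 3.7 3.4 3.5] wristz 0.545
slide 5 [ 0.098 -0.191  0.292]
end q [ -22.6   -2.4  -16.3  -65.1  -86.5 -166.3] max step/row [5.6 4.  6.  1.3 5.  2. ] wristz 0.52
slide 6 [-0.193 -0.071  0.264]
end q [  -8.9   22.2  -35.   -84.7  -63.3 -126.5] max step/row [3.  6.7 4.4 5.1 5.1 9.1] wristz 0.262
slide 3 [-0.     0.     0.267]
end q [   1.6   31.5  -32.2  -97.6  -58.2 -119. ] max step/row [3.7 3.1 1.3 4.4 2.1 2.7] wristz 0.212
85 1 rot 13 [-0.975 -0.87  -0.744]
end q [ -
[... 308 characters left out ...]
w [2.8 5.  3.9 3.1 5.1 5.5] wristz 0.262
slide 3 [0.    0.    0.267]
end q [  5.2  33.2 -22.7 -83.3 -63.9  52.1] max step/row [3.5 2.3 0.5 3.4 2.7 1.6] wristz 0.212
85 -1 rot 23 [-0.574  0.644  0.999]
end q [ -38.8   23.    17.4  -58.  -117.4 -158.7] max step/row [2.5 2.5 4.6 4.  4.2 4.1] wristz 0.545
slide 5 [ 0.115 -0.105  0.327]
end q [ -19.6    5.7   -8.5  -62.   -96.8 -160.9] max step/row [4.8 3.8 6.3 1.4 4.6 1.4] wristz 0.52
slide 6 [-0.189 -0.001  0.272]
end q [  -4.9   26.8  -23.2  -73.4  -71.1 -132.8] max step/row [2.8 5.  3.9 3.1 5.1 5.5] wristz 0.262
slide 3 [-0.     0.     0.267]
end q [   5.2   33.2  -22.7  -83.3  -63.9 -127.9] max step/row [3.5 2.3 0.5 3.4 2.7 1.6] wristz 0.212
```

>>> play_rows --rows '[{"slide": [0, 0, 0], "delta_rot": [-0.574, 0.644, 1], "fingers": 0.4}, {"slide": [0, 0, 0], "delta_rot": [-0.574, 0.644, 1], "fingers": 0.4}, {"slide": [0, 0, 0], "delta_rot": [-0.574, 0.644, 1], "fingers": 0.4}, {"slide": [0, 0, 0], "delta_rot": [-0.574, 0.644, 1], "fingers": 0.4}, {"slide": [0, 0, 0], "delta_rot": [-0.574, 0.644, 1], "fingers": 0.4}, {"slide": [0, 0, 0], "delta_rot": [-0.574, 0.644, 1], "fingers": 0.4}, {"slide": [0, 0, 0], "delta_rot": [-0.574, 0.644, 1], "fingers": 0.4}, {"slide": [0, 0, 0], "delta_rot": [-0.574, 0.644, 1], "fingers": 0.4}]'

```text
time_s: 3.15
tcp_pos: [0.4959, -0.1657, 0.3855]
eef_rot: [171.4, -5.8, 162.3]
contact_force: [0.2, -0.3, -0.2]
gripper_width: 0.0615
gripper_force: 0.0
```

>>> play_rows --rows '[{"slide": [0, 0, 0], "delta_rot": [-0.574, 0.644, 1], "fingers": 0.4}, {"slide": [0, 0, 0], "delta_rot": [-0.574, 0.644, 1], "fingers": 0.4}, {"slide": [0, 0, 0], "delta_rot": [-0.574, 0.644, 1], "fingers": 0.4}, {"slide": [0, 0, 0], "delta_rot": [-0.574, 0.644, 1], "fingers": 0.4}, {"slide": [0, 0, 0], "delta_rot": [-0.574, 0.644, 1], "fingers": 0.4}, {"slide": [0, 0, 0], "delta_rot": [-0.574, 0.644, 1], "fingers": 0.4}, {"slide": [0, 0, 0], "delta_rot": [-0.574, 0.644, 1], "fingers": 0.4}, {"slide": [0, 0, 0], "delta_rot": [-0.574, 0.644, 1], "fingers": 0.4}]'

```text
time_s: 4.15
tcp_pos: [0.4959, -0.1659, 0.3854]
eef_rot: [162.0, -38.0, 130.2]
contact_force: [0.2, -0.3, -0.4]
gripper_width: 0.0614
gripper_force: 0.0
```

>>> play_rows --rows '[{"slide": [0, 0, 0], "delta_rot": [-0.574, 0.644, 1], "fingers": 0.4}, {"slide": [0, 0, 0], "delta_rot": [-0.574, 0.644, 1], "fingers": 0.4}, {"slide": [0, 0, 0], "delta_rot": [-0.574, 0.644, 1], "fingers": 0.4}, {"slide": [0, 0, 0], "delta_rot": [-0.574, 0.644, 1], "fingers": 0.4}, {"slide": [0, 0, 0], "delta_rot": [-0.574, 0.644, 1], "fingers": 0.4}, {"slide": [0, 0, 0], "delta_rot": [-0.574, 0.644, 1], "fingers": 0.4}, {"slide": [0, 0, 0], "delta_rot": [-0.574, 0.644, 1], "fingers": 0.4}]'

```text
time_s: 5.03
tcp_pos: [0.4958, -0.166, 0.3853]
eef_rot: [-179.2, -65.0, 84.0]
contact_force: [0.2, -0.4, -0.7]
gripper_width: 0.0615
gripper_force: 0.0
```

```bash
cat > go.py <<'E'
from kin import *
def go(R1,tgts,step=.055):
    x,R,q=now();v,n,u=rot(R,R1);print("now",x.round(4),"rot left",n,u.round(3))
    for t in tgts:
        d=np.array(t)-x;m,sl=slide(R1,d,step);print("slide",m,sl.tolist(),end=" ");x,R,q=sim(x,R,q,d,v,m);v=v*0
E
python3 - <<'E'
from go import *
R1=Rt(85,25,-1);go(R1,[[.44,.10,.36],gp((.46,.341),.06,R1,.14)])
E
```

```text
now [ 0.4958 -0.166   0.3853] rot left 1 [ 0.019 -0.007 -0.088]
slide 5 [0.116, -0.105, 0.329] end q [ -19.6    5.7   -8.5  -62.   -96.8 -160.9] max step/row [4.9 3.8 6.3 1.4 4.6 1.3] wristz 0.52
slide 6 [-0.189, -0.001, 0.25] end q [  -6.7   25.9  -23.   -71.8  -72.5 -133.6] max step/row [2.5 4.7 3.7 2.7 4.7 5.3] wristz 0.271
```

>>> play_rows --rows '[{"slide": [0.116, -0.105, 0.329], "delta_rot": [0, 0, -0.08], "fingers": 0.7}, {"slide": [0.116, -0.105, 0.329], "delta_rot": [0, 0, 0], "fingers": 0.7}, {"slide": [0.116, -0.105, 0.329], "delta_rot": [0, 0, 0], "fingers": 0.7}, {"slide": [0.116, -0.105, 0.329], "delta_rot": [0, 0, 0], "fingers": 0.7}, {"slide": [0.116, -0.105, 0.329], "delta_rot": [0, 0, 0], "fingers": 0.7}]'

```text
time_s: 5.65
tcp_pos: [0.4394, 0.1019, 0.3594]
eef_rot: [179.7, -64.9, 85.3]
contact_force: [0.4, 1.4, -0.6]
gripper_width: 0.0747
gripper_force: 0.0
```

>>> play_rows --rows '[{"slide": [-0.19, 0, 0.25], "delta_rot": [0, 0, 0], "fingers": 0.7}, {"slide": [-0.19, 0, 0.25], "delta_rot": [0, 0, 0], "fingers": 0.7}, {"slide": [-0.19, 0, 0.25], "delta_rot": [0, 0, 0], "fingers": 0.7}, {"slide": [-0.19, 0, 0.25], "delta_rot": [0, 0, 0], "fingers": 0.7}, {"slide": [-0.19, 0, 0.25], "delta_rot": [0, 0, 0], "fingers": 0.7}, {"slide": [-0.19, 0, 0.25], "delta_rot": [0, 0, 0], "fingers": 0.7}, {"slide": [0, 0, 0], "delta_rot": [0, 0, 0], "fingers": 0.7}]'

```text
time_s: 6.52
tcp_pos: [0.4503, 0.232, 0.1065]
eef_rot: [-179.4, -64.9, 84.6]
contact_force: [0.2, -1.0, 1.5]
gripper_width: 0.0743
gripper_force: 0.0
```

Run:
```python
from go import *
c=cap("wrist");cv2.imwrite("pics/w1.png",c["image"]);pickle.dump(c,open("w1.pkl","wb"))
R1=Rt(85,25,-1);go(R1,[gp((.46,.341),.06,R1)])
B=[.46,.341]
print(proj(c,[B+[0],B+[.09],B+[.15]]).round(1).tolist())
```

```text
now [0.4511 0.2313 0.1082] rot left 1 [-0.031  0.02  -0.005]
slide 3 [0.006, -0.002, 0.309] end q [   5.2   33.2  -22.7  -83.3  -63.9 -127.9] max step/row [4.  2.5 0.5 4.  3.2 1.9] wristz 0.212
[[320.0, 282.7], [319.7, 183.6], [319.4, 88.5]]
```

View pics/w1.png

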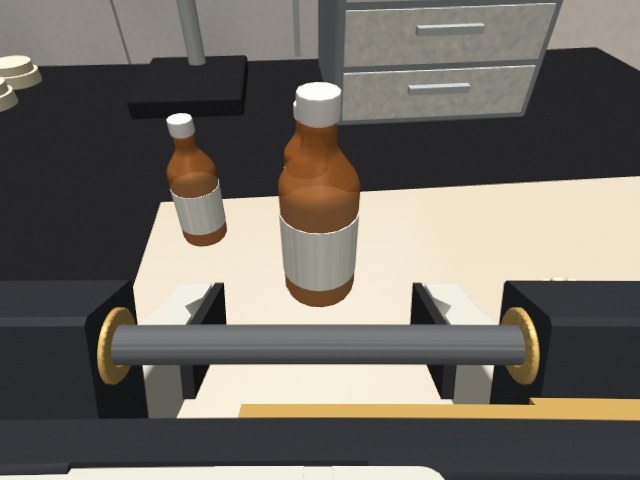

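The large bottle is centred at column 319 (predicted 320), with its base near row 283 as predicted; the small look-alikes at (195,190) and behind it stay clear. Now advance and grip.

>>> play_rows --rows '[{"slide": [0.006, 0, 0.31], "delta_rot": [0, 0, 0], "fingers": 0.7}, {"slide": [0.006, 0, 0.31], "delta_rot": [0, 0, 0], "fingers": 0.7}, {"slide": [0.006, 0, 0.31], "delta_rot": [0, 0, 0], "fingers": 0.7}, {"slide": [0, 0, 0], "delta_rot": [0, 0, 0], "fingers": 0.7}, {"slide": [0, 0, 0], "delta_rot": [0, 0, 0], "fingers": -1}, {"slide": [0, 0, 0], "delta_rot": [0, 0, 0], "fingers": -1}, {"slide": [0, 0, 0], "delta_rot": [0, 0, 0], "fingers": -1}, {"slide": [0, 0, 0], "delta_rot": [0, 0, 0], "fingers": -1}]' --squeeze 40

```text
time_s: 7.58
tcp_pos: [0.4635, 0.3578, 0.0537]
eef_rot: [179.5, -65.0, 85.5]
contact_force: [-0.9, -2.0, 6.2]
gripper_width: 0.051
gripper_force: 39.8
```

Run:
```python
from go import *
R1=Rt(85,25,-1);x,R,q=now();print(x,x-.019*R[:,2]);go(R1,[x+[0,0,.16],[.5,0.05,.27]])
print(r.get_state()['gripper_force'],r.get_state()['gripper_width'])
```

```text
[0.46353262 0.3577823  0.05368119] [0.46201014 0.34063351 0.06171869]
now [0.4635 0.3578 0.0537] rot left 1 [0.015 0.006 0.044]
slide 3 [0.322, 0.0, -0.15] end q [   8.7   14.   -19.3  -75.   -65.7 -153. ] max step/row [1.2 6.8 1.7 2.8 0.9 8.4] wristz 0.373
slide 6 [-0.086, 0.07, -0.332] end q [ -21.9   18.3   -5.6  -60.4  -94.  -151.3] max step/row [5.6 1.7 3.7 2.9 4.9 0.4] wristz 0.43
39.7815066576004 0.05099631411238219
```

>>> play_rows --rows '[{"slide": [0.24, 0, -0.11], "delta_rot": [0, 0, 0], "fingers": -1}, {"slide": [0.24, 0, -0.11], "delta_rot": [0, 0, 0], "fingers": -1}, {"slide": [0.24, 0, -0.11], "delta_rot": [0, 0, 0], "fingers": -1}, {"slide": [0.24, 0, -0.11], "delta_rot": [0, 0, 0], "fingers": -1}, {"slide": [0, 0, 0], "delta_rot": [0, 0, 0], "fingers": -1}, {"slide": [0, 0, 0], "delta_rot": [0, 0, -0.5], "fingers": -1}, {"slide": [0, 0, 0], "delta_rot": [0, 0, -1], "fingers": -1}, {"slide": [0, 0, 0], "delta_rot": [0, 0, -1], "fingers": -1}]'

```text
time_s: 8.57
tcp_pos: [0.4625, 0.3589, 0.2095]
eef_rot: [156.7, -62.4, 110.9]
contact_force: [-0.4, -0.8, -1.7]
gripper_width: 0.0508
gripper_force: 39.8
```

>>> play_rows --rows '[{"slide": [0, 0, 0], "delta_rot": [0, 0, -1], "fingers": -1}, {"slide": [0, 0, 0], "delta_rot": [0, 0, -1], "fingers": -1}, {"slide": [0, 0, 0], "delta_rot": [0, 0, -1], "fingers": -1}, {"slide": [0, 0, 0], "delta_rot": [0, 0, -1], "fingers": -1}, {"slide": [0, 0, 0], "delta_rot": [0, 0, -1], "fingers": -1}, {"slide": [0, 0, 0], "delta_rot": [0, 0, -1], "fingers": -1}, {"slide": [0, 0, 0], "delta_rot": [0, 0, -1], "fingers": -1}, {"slide": [0, 0, 0], "delta_rot": [0, 0, -1], "fingers": -1}]'

```text
time_s: 9.57
tcp_pos: [0.4625, 0.3589, 0.2093]
eef_rot: [122.2, -37.0, 154.2]
contact_force: [1.0, 0.6, -1.8]
gripper_width: 0.0512
gripper_force: 39.8
```

>>> play_rows --rows '[{"slide": [0, 0, 0], "delta_rot": [0, 0, -1], "fingers": -1}, {"slide": [0, 0, 0], "delta_rot": [0, 0, -1], "fingers": -1}, {"slide": [0, 0, 0], "delta_rot": [0, 0, -1], "fingers": -1}, {"slide": [0, 0, 0], "delta_rot": [0, 0, -1], "fingers": -1}, {"slide": [0, 0, 0], "delta_rot": [0, 0, -1], "fingers": -1}, {"slide": [0, 0, 0], "delta_rot": [0, 0, -1], "fingers": -1}, {"slide": [0, 0, 0], "delta_rot": [0, 0, -1], "fingers": -1}, {"slide": [0, 0, 0], "delta_rot": [0, 0, -1], "fingers": -1}]'

```text
time_s: 10.58
tcp_pos: [0.4626, 0.3589, 0.2094]
eef_rot: [115.3, -4.5, 172.9]
contact_force: [-0.4, -0.2, -2.3]
gripper_width: 0.051
gripper_force: 39.8
```

>>> play_rows --rows '[{"slide": [0, 0, 0], "delta_rot": [0, 0, -1], "fingers": -1}, {"slide": [0, 0, 0], "delta_rot": [0, 0, -1], "fingers": -1}, {"slide": [0, 0, 0], "delta_rot": [0, 0, -1], "fingers": -1}, {"slide": [0, 0, 0], "delta_rot": [0, 0, -1], "fingers": -1}, {"slide": [0, 0, 0], "delta_rot": [0, 0, -1], "fingers": -1}, {"slide": [0, 0, 0], "delta_rot": [0, 0, -1], "fingers": -1}, {"slide": [0, 0, 0], "delta_rot": [0, 0, -1], "fingers": -1}, {"slide": [0, 0, 0], "delta_rot": [0, 0, -1], "fingers": -1}]'

```text
time_s: 11.58
tcp_pos: [0.4625, 0.3589, 0.2094]
eef_rot: [118.9, 28.4, -170.3]
contact_force: [1.3, 0.1, -1.7]
gripper_width: 0.0514
gripper_force: 39.8
```

>>> play_rows --rows '[{"slide": [0, 0, 0], "delta_rot": [0, 0, -1], "fingers": -1}, {"slide": [0, 0, 0], "delta_rot": [0, 0, -1], "fingers": -1}, {"slide": [0, 0, 0], "delta_rot": [0, 0, -1], "fingers": -1}, {"slide": [0, 0, 0], "delta_rot": [0, 0, -1], "fingers": -1}, {"slide": [0, 0, 0], "delta_rot": [0, 0, -1], "fingers": -1}, {"slide": [0, 0, 0], "delta_rot": [0, 0, -1], "fingers": -1}, {"slide": [0, 0, 0], "delta_rot": [0, 0, -1], "fingers": -1}, {"slide": [0, 0, 0], "delta_rot": [0, 0, -0.5], "fingers": -1}]'

```text
time_s: 12.58
tcp_pos: [0.4625, 0.3589, 0.2094]
eef_rot: [139.1, 55.8, -141.3]
contact_force: [0.5, 0.0, -1.6]
gripper_width: 0.0509
gripper_force: 39.8
```

Run:
```python
from go import *
x,R,q=now();print(x.round(4),q.round(1),r.get_state()['gripper_width'])
up=Rt(85,25,-1).T@[0,0,1];print("est bottle tilt",np.degrees(np.arccos((R@up)[2])))
c=cap("scene");cv2.imwrite("pics/s1.png",cv2.resize(c["image"][130:380,280:620],(680,500)))
```

```text
[0.4625 0.3589 0.2094] [  8.9  14.2 -19.5 -75.2 -65.3   3.4] 0.05090772512351665
est bottle tilt 124.7140001093985
```

View pics/s1.png

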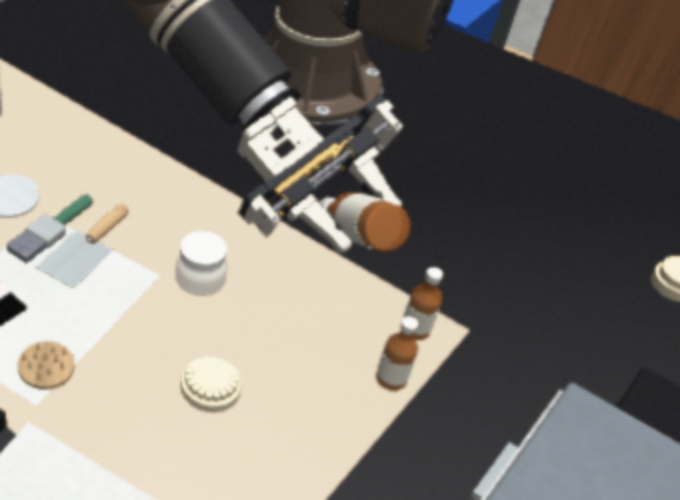

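The picture shows the bottle held upside down, its underside at crop (390,225). The estimated tilt is 125°. Hold briefly, then turn it back.

>>> play_rows --rows '[{"slide": [0, 0, 0], "delta_rot": [0, 0, 0], "fingers": -1}, {"slide": [0, 0, 0], "delta_rot": [0, 0, 0], "fingers": -1}, {"slide": [0, 0, 0], "delta_rot": [0, 0, 0], "fingers": -1}, {"slide": [0, 0, 0], "delta_rot": [0, 0, 0.5], "fingers": -1}, {"slide": [0, 0, 0], "delta_rot": [0, 0, 1], "fingers": -1}, {"slide": [0, 0, 0], "delta_rot": [0, 0, 1], "fingers": -1}, {"slide": [0, 0, 0], "delta_rot": [0, 0, 1], "fingers": -1}, {"slide": [0, 0, 0], "delta_rot": [0, 0, 1], "fingers": -1}]'

```text
time_s: 13.62
tcp_pos: [0.4628, 0.3594, 0.2111]
eef_rot: [123.6, 40.0, -161.9]
contact_force: [0.4, 0.5, -3.2]
gripper_width: 0.0513
gripper_force: 39.8
```

>>> play_rows --rows '[{"slide": [0, 0, 0], "delta_rot": [0, 0, 1], "fingers": -1}, {"slide": [0, 0, 0], "delta_rot": [0, 0, 1], "fingers": -1}, {"slide": [0, 0, 0], "delta_rot": [0, 0, 1], "fingers": -1}, {"slide": [0, 0, 0], "delta_rot": [0, 0, 1], "fingers": -1}, {"slide": [0, 0, 0], "delta_rot": [0, 0, 1], "fingers": -1}, {"slide": [0, 0, 0], "delta_rot": [0, 0, 1], "fingers": -1}, {"slide": [0, 0, 0], "delta_rot": [0, 0, 1], "fingers": -1}, {"slide": [0, 0, 0], "delta_rot": [0, 0, 1], "fingers": -1}]'

```text
time_s: 14.62
tcp_pos: [0.4628, 0.3594, 0.2111]
eef_rot: [115.3, 7.7, 178.6]
contact_force: [0.3, 0.6, -2.2]
gripper_width: 0.0507
gripper_force: 39.8
```

>>> play_rows --rows '[{"slide": [0, 0, 0], "delta_rot": [0, 0, 1], "fingers": -1}, {"slide": [0, 0, 0], "delta_rot": [0, 0, 1], "fingers": -1}, {"slide": [0, 0, 0], "delta_rot": [0, 0, 1], "fingers": -1}, {"slide": [0, 0, 0], "delta_rot": [0, 0, 1], "fingers": -1}, {"slide": [0, 0, 0], "delta_rot": [0, 0, 1], "fingers": -1}, {"slide": [0, 0, 0], "delta_rot": [0, 0, 1], "fingers": -1}, {"slide": [0, 0, 0], "delta_rot": [0, 0, 1], "fingers": -1}, {"slide": [0, 0, 0], "delta_rot": [0, 0, 1], "fingers": -1}]'

```text
time_s: 15.62
tcp_pos: [0.4628, 0.3594, 0.2111]
eef_rot: [118.0, -25.3, 162.2]
contact_force: [0.6, -0.6, -2.4]
gripper_width: 0.0515
gripper_force: 39.8
```

>>> play_rows --rows '[{"slide": [0, 0, 0], "delta_rot": [0, 0, 1], "fingers": -1}, {"slide": [0, 0, 0], "delta_rot": [0, 0, 1], "fingers": -1}, {"slide": [0, 0, 0], "delta_rot": [0, 0, 1], "fingers": -1}, {"slide": [0, 0, 0], "delta_rot": [0, 0, 1], "fingers": -1}, {"slide": [0, 0, 0], "delta_rot": [0, 0, 1], "fingers": -1}, {"slide": [0, 0, 0], "delta_rot": [0, 0, 1], "fingers": -1}, {"slide": [0, 0, 0], "delta_rot": [0, 0, 1], "fingers": -1}, {"slide": [0, 0, 0], "delta_rot": [0, 0, 1], "fingers": -1}]'

```text
time_s: 16.62
tcp_pos: [0.4628, 0.3594, 0.2111]
eef_rot: [137.7, -55.0, 133.0]
contact_force: [-0.4, 0.5, -3.6]
gripper_width: 0.0511
gripper_force: 39.8
```

>>> play_rows --rows '[{"slide": [0, 0, 0], "delta_rot": [0, 0, 1], "fingers": -1}, {"slide": [0, 0, 0], "delta_rot": [0, 0, 1], "fingers": -1}, {"slide": [0, 0, 0], "delta_rot": [0, 0, 1], "fingers": -1}, {"slide": [0, 0, 0], "delta_rot": [0, 0, 1], "fingers": -1}, {"slide": [0, 0, 0], "delta_rot": [0, 0, 1], "fingers": -1}, {"slide": [0, 0, 0], "delta_rot": [0, 0, 0.5], "fingers": -1}]'

```text
time_s: 17.38
tcp_pos: [0.4629, 0.3594, 0.2111]
eef_rot: [179.9, -64.9, 85.1]
contact_force: [0.0, -0.0, -2.2]
gripper_width: 0.0513
gripper_force: 39.8
```

Run:
```python
from go import *
S=(.552,-.149)
x,R,q=now();print(x.round(4),q.round(1),r.get_state()['eef_rot'])
# horizontal offset of bottle wrt grasp: bottle est (.460,.341) vs gp at grasp
for f in(15,30,45,60):
    R1=Rt(f,25,-1);R0=Rt(85,25,-1);print("\nphi",f)
    v,n,u=rot(R,R1);print("rot",n,u.round(3))
    hi=gp(S,.22,R1);d=hi-x;y=sim(x,R,q,d,v,max(n,10));
    d=gp(S,.0675,R1)-y[0];sim(*y,d,d*0,4)
    back=gp(S,.0675,R1,.1);sim(*sim(*y,d,d*0,4),back-gp(S,.0675,R1),d*0,3)
```

```text
[0.4629 0.3594 0.2111] [   8.9   14.1  -19.5  -75.2  -65.4 -152.8] [179.87491268 -64.90211174  85.11026425]

phi 15
rot 14 [-0.988  0.001  0.462]
end q [ -42.     6.3  -29.2  -85.7  -49.6 -153.6] max step/row [4.4 1.6 2.3 1.5 2.4 0.6] wristz 0.372
end q [ -50.6   30.2  -34.4 -100.7  -57.2 -117.7] max step/row [2.5 6.6 1.7 4.3 2.1 9.1] wristz 0.219
end q [ -50.6   30.2  -34.4 -100.7  -57.2 -117.7] max step/row [2.5 6.6 1.7 4.3 2.1 9.1] wristz 0.219
end q [ -59.3   21.7  -37.2  -89.5  -60.8 -124.7] max step/row [3.  2.9 1.2 3.9 1.5 2.5] wristz 0.261

phi 30
rot 11 [-0.988  0.001  0.463]
end q [ -43.    12.5  -21.5  -76.9  -62.9 -152.9] max step/row [5.5 1.5 2.2 0.7 1.4 0.9] wristz 0.372
end q [ -47.1   31.6  -24.8  -85.8  -62.4 -127.5] max step/row [1.1 5.1 1.3 2.3 0.3 6.4] wristz 0.219
end q [ -47.1   31.6  -24.8  -85.8  -62.4 -127.5] max step/row [1.1 5.1 1.3 2.3 0.3 6.4] wristz 0.219
end q [ -55.6   25.7  -25.8  -77.   -68.  -131.9] max step/row [2.9 2.  0.6 2.9 2.1 1.5] wristz 0.261

phi 45
rot 8 [-0.988  0.002  0.463]
end q [ -42.    18.7  -13.   -69.7  -74.8 -151.7] max step/row [5.9 1.4 2.3 0.8 1.4 1. ] wristz 0.372
end q [ -43.7   34.6  -15.8  -74.4  -70.2 -132.6] max step/row [0.4 4.3 1.2 1.2 1.3 4.8] wristz 0.219
end q [ -43.7   34.6  -15.8  -74.4  -70.2 -132.6] max step/row [0.4 4.3 1.2 1.2 1.3 4.8] wristz 0.219
end q [ -51.6   30.8  -14.6  -67.6  -76.9 -135.8] max step/row [2.6 1.4 0.7 2.3 2.4 1.1] wristz 0.261

phi 60
rot 5 [-0.987  0.004  0.464]
end q [ -39.5   24.6   -4.1  -63.7  -85.8 -150.1] max step/row [5.7 2.  3.3 1.5 2.5 1.1] wristz 0.372
end q [ -40.    38.3   -7.   -65.4  -79.1 -134.9] max step/row [0.2 3.7 1.2 0.5 1.8 3.9] wristz 0.219
end q [ -40.    38.3   -7.   -65.4  -79.1 -134.9] max step/row [0.2 3.7 1.2 0.5 1.8 3.9] wristz 0.219
end q [ -47.1   36.1   -3.3  -60.3  -86.4 -137.7] max step/row [2.4 0.8 1.5 1.8 2.5 0.9] wristz 0.261
```

```bash
cat >> go.py <<'E'
def pts(q):
    R=Ro.from_euler('ZYY',[q[0],q[1],-q[2]],degrees=True).as_matrix();A=Ro.from_euler('ZY',[q[0],q[1]],degrees=True).as_matrix()
    e=np.array([0,0,.1988])+A@[0,0,.6016];return e.round(3),(e+R@[.4636,0,0]).round(3),wr(q).round(3)
E
python3 - <<'E'
from go import *
S=(.552,-.149)
x,R,q=now()
for f,a in((0,25),(5,25),(0,20)):
    R1=Rt(f,a,-1);print("\nphi",f,a)
    v,n,u=rot(R,R1);print("rot",n,u.round(3))
    hi=gp(S,.13,R1);mid=np.array([.47,.12,.23])
    y=sim(x,R,q,mid-x,v/2,n//2+1);y=sim(*y,hi-mid,v/2,n//2+1)
    d=gp(S,.0675,R1)-y[0];y=sim(*y,d,d*0,4);print(pts(y[2]))
    y=sim(*y,-.1*R1[:,2],d*0,3);print(pts(y[2]))
    y=sim(*y,np.array([0,0,.15]),d*0,4);print(pts(y[2]))
E
```

```text
phi 0 25
rot 17 [-0.988  0.001  0.462]
end q [ -19.8   -4.5  -37.   -80.7  -54.4 -156.7] max step/row [3.3 2.3 2.8 1.  1.4 1.1] wristz 0.39
end q [ -49.7   17.8  -42.6 -113.5  -48.9 -120. ] max step/row [4.1 3.2 0.9 5.5 0.9 5.3] wristz 0.282
end q [ -54.3   32.5  -46.1 -120.5  -58.7 -100.9] max step/row [1.4 3.8 1.  2.  2.5 5.1] wristz 0.219Traceback (most recent call last):
  File "<stdin>", line 9, in <module>
  File "go.py", line 7, in pts
    R=Ro.from_euler('ZYY',[q[0],q[1],-q[2]],degrees=True).as_matrix();A=Ro.from_euler('ZY',[q[0],q[1]],degrees=True).as_matrix()
      ~~~~~~~~~~~~~^^^^^^^^^^^^^^^^^^^^^^^^^^^^^^^^^^^^^^
  File "scipy/spatial/transform/_rotation.pyx", line 1423, in scipy.spatial.transform._rotation.Rotation.from_euler
ValueError: Expected consecutive axes to be different, got ZYY
```

```bash
sed -i "s/'ZYY',\[q\[0\],q\[1\],-q\[2\]\]/'ZY',[q[0],q[1]-q[2]]/" go.py
python3 - <<'E'
from go import *
S=(.552,-.149)
x,R,q=now()
for f,a in((0,25),(8,25)):
    R1=Rt(f,a,-1);print("\nphi",f,a)
    v,n,u=rot(R,R1);print("rot",n,u.round(3))
    hi=gp(S,.13,R1);mid=np.array([.47,.12,.23])
    y=sim(x,R,q,mid-x,v/2,n//2+1);y=sim(*y,hi-mid,v/2,n//2+1)
    d=gp(S,.0675,R1)-y[0];y=sim(*y,d,d*0,4);print(pts(y[2]))
    y=sim(*y,-.1*R1[:,2],d*0,3);print(pts(y[2]))
    y=sim(*y,np.array([0,0,.15]),d*0,4);print(pts(y[2]))
E
```

```text
phi 0 25
rot 17 [-0.988  0.001  0.462]
end q [ -19.8   -4.5  -37.   -80.7  -54.4 -156.7] max step/row [3.3 2.3 2.8 1.  1.4 1.1] wristz 0.39
end q [ -49.7   17.8  -42.6 -113.5  -48.9 -120. ] max step/row [4.1 3.2 0.9 5.5 0.9 5.3] wristz 0.282
end q [ -54.3   32.5  -46.1 -120.5  -58.7 -100.9] max step/row [1.4 3.8 1.  2.  2.5 5.1] wristz 0.219
(array([ 0.188, -0.262,  0.706]), array([ 0.242, -0.337,  0.252]), array([ 0.227, -0.149,  0.219]))
end q [ -63.6   21.2  -49.9 -106.8  -58.  -110. ] max step/row [3.1 4.3 1.6 5.1 0.3 4.1] wristz 0.261
(array([ 0.097, -0.195,  0.76 ]), array([ 0.164, -0.329,  0.321]), array([ 0.136, -0.149,  0.261]))
end q [ -40.4  -12.8  -38.8  -82.5  -36.4 -169.5] max step/row [ 7.3 11.   2.9  7.7  5.8 15.5] wristz 0.411
(array([-0.102,  0.087,  0.785]), array([ 0.216, -0.184,  0.582]), array([ 0.136, -0.149,  0.411]))

phi 8 25
rot 16 [-0.951  0.001  0.445]
end q [ -20.7   -2.1  -35.1  -78.9  -58.4 -155.3] max step/row [3.4 2.1 2.5 0.8 1.1 0.8] wristz 0.39
end q [ -48.4   18.4  -37.2 -103.   -50.8 -127.5] max step/row [4.  2.6 0.6 4.  1.  3.6] wristz 0.282
end q [ -52.4   30.6  -39.5 -109.3  -56.6 -110.8] max step/row [1.1 3.1 0.7 1.8 1.5 4.3] wristz 0.219
(array([ 0.187, -0.242,  0.717]), array([ 0.283, -0.368,  0.281]), array([ 0.23 , -0.194,  0.219]))
end q [ -61.1   20.7  -42.8  -96.8  -58.5 -119.2] max step/row [3.  3.5 1.4 4.4 0.8 3.3] wristz 0.261
(array([ 0.103, -0.187,  0.761]), array([ 0.202, -0.367,  0.346]), array([ 0.14 , -0.207,  0.261]))
end q [ -48.1   -7.   -35.   -79.8  -49.8 -163.4] max step/row [ 3.6  8.2  2.3  4.7  2.3 11.5] wristz 0.411
(array([-0.049,  0.054,  0.796]), array([ 0.225, -0.25 ,  0.578]), array([ 0.14 , -0.207,  0.411]))
```

Run:
```python
from go import *
S=(.552,-.149);x,R,q=now();R1=Rt(5,25,-1);R0=Rt(85,25,-1)
mid=np.array([.49,.06,.235]);d=mid-x;n,sl=slide(R0,d);print(n,sl);y=sim(x,R,q,d,d*0,n)
v,n,u=rot(R,R1);print(n,u.round(3));y=sim(*y,d*0,v,n)
for t,st in((gp(S,.13,R1),.05),(gp(S,.0685,R1),.02)):
    d=t-y[0];n,sl=slide(R1,d,st);print(n,sl);y=sim(*y,d,d*0,n)
```

```text
6 [-0.115  0.059 -0.309]
end q [ -21.3   19.9   -8.9  -60.4  -91.  -147.3] max step/row [5.5 1.8 3.  2.7 4.5 1. ] wristz 0.395
16 [-0.988  0.001  0.462]
end q [  -3.9  -17.6  -44.6 -102.1   -8.2 -164. ] max step/row [5.7 3.  2.8 8.1 9.5 5.5] wristz 0.395
5 [-0.102  0.285  0.137]
end q [ -48.9   18.   -39.1 -106.7  -49.8 -125. ] max step/row [18.2  8.   3.4  3.4 17.1 13.2] wristz 0.282
4 [-0.093  0.     0.043]
end q [ -53.1   30.9  -41.8 -113.3  -56.9 -107.6] max step/row [1.2 3.3 0.8 1.8 1.8 4.5] wristz 0.22
```

Run:
```python
from go import *
S=(.552,-.149);x,R,q=now();R1=Rt(5,25,-1);R0=Rt(85,25,-1)
for mid in([.60,.0,.19],[.62,-.06,.19],[.57,-.05,.25]):
    mid=np.array(mid);print("\n",mid);d=mid-x;n,sl=slide(R0,d);print(n,sl);y=sim(x,R,q,d,d*0,n);print(pts(y[2]))
    v,n,u=rot(R,R1);print(n,u.round(3));y=sim(*y,d*0,v,n)
    for t,st in((gp(S,.13,R1),.05),(gp(S,.0685,R1),.02)):
        d=t-y[0];n,sl=slide(R1,d,st);print(n,sl);y=sim(*y,d,d*0,n)
```

```text
[0.6  0.   0.19]
8 [-0.138  0.14  -0.254]
end q [ -22.5   32.1    5.1  -59.8  -92.9 -148.2] max step/row [5.1 2.7 4.5 2.3 4.1 1.3] wristz 0.35
(array([ 0.295, -0.122,  0.709]), array([ 0.676, -0.281,  0.498]), array([ 0.57 , -0.341,  0.35 ]))
16 [-0.988  0.001  0.462]
end q [ -26.8    3.8  -41.6 -117.9  -32.7 -133.1] max step/row [1.2 2.  3.2 8.5 4.2 6.3] wristz 0.35
4 [-0.133  0.24  -0.018]
end q [ -48.9   18.   -39.1 -106.7  -49.8 -125. ] max step/row [6.2 3.8 1.5 3.1 5.3 2.3] wristz 0.282
4 [-0.093  0.     0.043]
end q [ -53.1   30.9  -41.8 -113.3  -56.9 -107.6] max step/row [1.2 3.3 0.8 1.8 1.8 4.5] wristz 0.22

 [ 0.62 -0.06  0.19]
9 [-0.141  0.143 -0.265]
end q [ -26.1   35.5   11.5  -58.4  -97.1 -149.1] max step/row [5.3 3.  5.2 2.4 4.2 1.3] wristz 0.35
(array([ 0.314, -0.154,  0.688]), array([ 0.694, -0.34 ,  0.499]), array([ 0.59 , -0.401,  0.35 ]))
16 [-0.988  0.001  0.462]
end q [ -30.6    6.4  -36.2 -109.6  -34.1 -139.9] max step/row [1.2 2.  3.3 7.  4.3 4.4] wristz 0.35
3 [-0.192  0.184 -0.053]
end q [ -48.9   18.   -39.1 -106.7  -49.8 -125. ] max step/row [6.5 4.3 1.6 1.5 6.  5.3] wristz 0.282
4 [-0.093  0.     0.043]
end q [ -53.1   30.9  -41.8 -113.3  -56.9 -107.6] max step/row [1.2 3.3 0.8 1.8 1.8 4.5] wristz 0.22

 [ 0.57 -0.05  0.25]
8 [-0.111  0.119 -0.315]
end q [ -27.2   28.2    7.2  -58.3  -99.6 -151.2] max step/row [5.6 2.7 5.1 2.9 4.8 0.6] wristz 0.41
(array([ 0.253, -0.13 ,  0.729]), array([ 0.638, -0.328,  0.563]), array([ 0.54 , -0.391,  0.41 ]))
16 [-0.988  0.001  0.462]
end q [ -20.1   -7.5  -35.3  -91.1  -22.7 -167.5] max step/row [3.6 2.5 3.1 3.1 7.5 1.6] wristz 0.41
4 [-0.2    0.162  0.076]
end q [ -48.9   18.   -39.1 -106.7  -49.8 -125. ] max step/row [10.7  6.8  1.8  7.2  9.8 14.4] wristz 0.282
4 [-0.093  0.     0.043]
end q [ -53.1   30.9  -41.8 -113.3  -56.9 -107.6] max step/row [1.2 3.3 0.8 1.8 1.8 4.5] wristz 0.22
```

>>> play_rows --rows '[{"slide": [-0.138, 0.14, -0.254], "delta_rot": [0, 0, 0], "fingers": -1}, {"slide": [-0.138, 0.14, -0.254], "delta_rot": [0, 0, 0], "fingers": -1}, {"slide": [-0.138, 0.14, -0.254], "delta_rot": [0, 0, 0], "fingers": -1}, {"slide": [-0.138, 0.14, -0.254], "delta_rot": [0, 0, 0], "fingers": -1}, {"slide": [-0.138, 0.14, -0.254], "delta_rot": [0, 0, 0], "fingers": -1}, {"slide": [-0.138, 0.14, -0.254], "delta_rot": [0, 0, 0], "fingers": -1}, {"slide": [-0.138, 0.14, -0.254], "delta_rot": [0, 0, 0], "fingers": -1}, {"slide": [-0.138, 0.14, -0.254], "delta_rot": [0, 0, 0], "fingers": -1}]'

```text
time_s: 18.38
tcp_pos: [0.601, -0.0016, 0.1907]
eef_rot: [179.7, -64.9, 85.3]
contact_force: [0.3, -0.3, -1.5]
gripper_width: 0.0513
gripper_force: 39.8
```

>>> play_rows --rows '[{"slide": [0, 0, 0], "delta_rot": [-0.988, 0, 0.462], "fingers": -1}, {"slide": [0, 0, 0], "delta_rot": [-0.988, 0, 0.462], "fingers": -1}, {"slide": [0, 0, 0], "delta_rot": [-0.988, 0, 0.462], "fingers": -1}, {"slide": [0, 0, 0], "delta_rot": [-0.988, 0, 0.462], "fingers": -1}, {"slide": [0, 0, 0], "delta_rot": [-0.988, 0, 0.462], "fingers": -1}, {"slide": [0, 0, 0], "delta_rot": [-0.988, 0, 0.462], "fingers": -1}, {"slide": [0, 0, 0], "delta_rot": [-0.988, 0, 0.462], "fingers": -1}, {"slide": [0, 0, 0], "delta_rot": [-0.988, 0, 0.462], "fingers": -1}]'

```text
time_s: 19.38
tcp_pos: [0.6003, -0.0003, 0.1909]
eef_rot: [179.7, -65.0, 45.2]
contact_force: [0.4, -0.4, -2.5]
gripper_width: 0.0513
gripper_force: 39.8
```

>>> play_rows --rows '[{"slide": [0, 0, 0], "delta_rot": [-0.988, 0, 0.462], "fingers": -1}, {"slide": [0, 0, 0], "delta_rot": [-0.988, 0, 0.462], "fingers": -1}, {"slide": [0, 0, 0], "delta_rot": [-0.988, 0, 0.462], "fingers": -1}, {"slide": [0, 0, 0], "delta_rot": [-0.988, 0, 0.462], "fingers": -1}, {"slide": [0, 0, 0], "delta_rot": [-0.988, 0, 0.462], "fingers": -1}, {"slide": [0, 0, 0], "delta_rot": [-0.988, 0, 0.462], "fingers": -1}, {"slide": [0, 0, 0], "delta_rot": [-0.988, 0, 0.462], "fingers": -1}, {"slide": [0, 0, 0], "delta_rot": [-0.988, 0, 0.462], "fingers": -1}]'

```text
time_s: 20.38
tcp_pos: [0.6002, 0.0, 0.1912]
eef_rot: [179.8, -65.1, 5.1]
contact_force: [-0.1, 0.2, -1.7]
gripper_width: 0.0511
gripper_force: 39.8
```

Run:
```python
from go import *
R1=Rt(5,25,-1);S=(.552,-.149);go(R1,[gp(S,.135,R1)],.04)
x,R,q=now();print(np.degrees(np.arccos((R@(R1.T@[0,0,1]))[2])),q.round(1))
```

```text
now [0.6002 0.     0.1912] rot left 1 [ 0.025 -0.019  0.009]
slide 5 [-0.102, 0.192, -0.017] end q [ -48.5   17.1  -38.8 -106.1  -49.3 -126.5] max step/row [4.9 2.9 1.3 2.7 4.  1.5] wristz 0.287
0.12412284176938644 [ -26.7    3.7  -41.7 -118.1  -32.6 -133. ]
```

>>> play_rows --rows '[{"slide": [-0.102, 0.192, -0.017], "delta_rot": [0, 0, 0], "fingers": -1}, {"slide": [-0.102, 0.192, -0.017], "delta_rot": [0, 0, 0], "fingers": -1}, {"slide": [-0.102, 0.192, -0.017], "delta_rot": [0, 0, 0], "fingers": -1}, {"slide": [-0.102, 0.192, -0.017], "delta_rot": [0, 0, 0], "fingers": -1}, {"slide": [-0.102, 0.192, -0.017], "delta_rot": [0, 0, 0], "fingers": -1}, {"slide": [0, 0, 0], "delta_rot": [0, 0, 0], "fingers": -1}]'

```text
time_s: 21.12
tcp_pos: [0.5693, -0.1496, 0.1258]
eef_rot: [180.0, -65.0, 4.9]
contact_force: [0.5, -0.5, -1.7]
gripper_width: 0.0511
gripper_force: 39.8
```

Run:
```python
from go import *
R1=Rt(5,25,-1);S=(.552,-.149);go(R1,[gp(S,.0705,R1),gp(S,.0675,R1)],.013)
x,R,q=now();g=x-.019*R[:,2];print("grasp",g.round(4))
s=cap("scene");t=cap("top")
def cr(c,x,y,w=120,h=120):return cv2.resize(c["image"][y:y+h,x:x+w],(390,390),interpolation=cv2.INTER_CUBIC)
a=proj(s,[g])[0].astype(int);b=proj(t,[g])[0].astype(int);print("crop origins",a-60,b-60)
cv2.imwrite("pics/c2.png",np.hstack([cr(s,*(a-60)),cr(t,*(b-60))]))
bot=g-[0,0,.0617];print("scene exp bottom/cap",proj(s,[bot,bot+[0,0,.15]]).round(1).tolist(),"top",proj(t,[bot+[0,0,.15]]).round(1).tolist())
```

```text
now [ 0.5693 -0.1496  0.1258] rot left 1 [ 0.017 -0.    -0.006]
slide 5 [-0.077, -0.003, 0.036] end q [ -53.    30.4  -41.7 -113.1  -56.7 -108.1] max step/row [1.  2.7 0.7 1.6 1.5 3.8] wristz 0.222
slide 1 [-0.018, 0.0, 0.008] end q [ -53.2   31.1  -41.8 -113.4  -57.  -107.3] max step/row [0.2 0.6 0.1 0.3 0.3 0.8] wristz 0.219
grasp [ 0.5522 -0.1511  0.1338]
crop origins [220 131] [340 187]
scene exp bottom/cap [[282.0, 208.7], [278.2, 164.4]] top [[405.4, 246.0]]
```

View pics/c2.png

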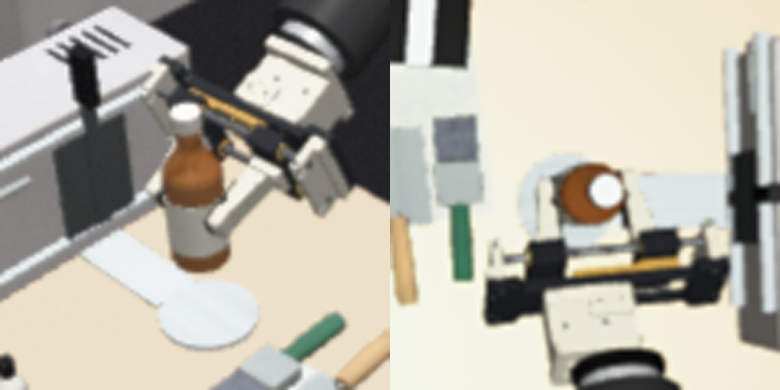

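The bottle hangs upright over the stage: cap at scene (277,165) and top (406,246), both within about 1 px of prediction. Now lower it.

>>> play_rows --rows '[{"slide": [-0.075, 0, 0.035], "delta_rot": [0, 0, 0], "fingers": -1}, {"slide": [-0.075, 0, 0.035], "delta_rot": [0, 0, 0], "fingers": -1}, {"slide": [-0.075, 0, 0.035], "delta_rot": [0, 0, 0], "fingers": -1}, {"slide": [-0.075, 0, 0.035], "delta_rot": [0, 0, 0], "fingers": -1}, {"slide": [-0.075, 0, 0.035], "delta_rot": [0, 0, 0], "fingers": -1}, {"slide": [-0.01, 0, 0.005], "delta_rot": [0, 0, 0], "fingers": -1}, {"slide": [-0.01, 0, 0.005], "delta_rot": [0, 0, 0], "fingers": -1}, {"slide": [0, 0, 0], "delta_rot": [0, 0, 0], "fingers": -1}]'

```text
time_s: 22.22
tcp_pos: [0.5699, -0.1474, 0.0622]
eef_rot: [179.7, -65.1, 5.3]
contact_force: [-0.4, -1.1, -2.5]
gripper_width: 0.0512
gripper_force: 39.8
```

>>> play_rows --rows '[{"slide": [-0.005, 0, 0.002], "delta_rot": [0, 0, 0], "fingers": -1}, {"slide": [0, 0, 0], "delta_rot": [0, 0, 0], "fingers": -1}]'

```text
time_s: 22.48
tcp_pos: [0.5697, -0.1475, 0.0611]
eef_rot: [179.8, -65.1, 5.3]
contact_force: [-1.3, -0.1, -2.1]
gripper_width: 0.0515
gripper_force: 39.8
```

>>> play_rows --rows '[{"slide": [-0.006, 0, 0.003], "delta_rot": [0, 0, 0], "fingers": -1}, {"slide": [-0.003, 0, 0.001], "delta_rot": [0, 0, 0], "fingers": -1}, {"slide": [0, 0, 0], "delta_rot": [0, 0, 0], "fingers": -1}, {"slide": [0, 0, 0], "delta_rot": [0, 0, 0], "fingers": -1}]'

```text
time_s: 22.98
tcp_pos: [0.5699, -0.1475, 0.0598]
eef_rot: [179.8, -65.1, 5.2]
contact_force: [0.2, -0.4, 2.7]
gripper_width: 0.0512
gripper_force: 39.8
```

>>> play_rows --rows '[{"slide": [0, 0, 0], "delta_rot": [0, 0, 0], "fingers": 0.6}, {"slide": [0, 0, 0], "delta_rot": [0, 0, 0], "fingers": 0.9}, {"slide": [0, 0, 0], "delta_rot": [0, 0, 0], "fingers": 0.9}, {"slide": [0, 0, -0.15], "delta_rot": [0, 0, 0], "fingers": 0.9}, {"slide": [0, 0, -0.2], "delta_rot": [0, 0, 0], "fingers": 0.9}, {"slide": [0, 0, -0.25], "delta_rot": [0, 0, 0], "fingers": 0.9}, {"slide": [0, 0, -0.25], "delta_rot": [0, 0, 0], "fingers": 0.9}, {"slide": [0, 0, 0], "delta_rot": [0, 0, 0], "fingers": 0.9}]'

```text
time_s: 23.98
tcp_pos: [0.4534, -0.1581, 0.1141]
eef_rot: [179.5, -65.1, 5.5]
contact_force: [0.5, 1.0, -0.7]
gripper_width: 0.0829
gripper_force: 0.0
```

Run:
```python
from go import *
x,R,q=now();print(x.round(4),q.round(1))
s=cap("scene");t=cap("top")
def cr(c,x,y,w=120,h=120):return cv2.resize(c["image"][y:y+h,x:x+w],(390,390),interpolation=cv2.INTER_CUBIC)
cv2.imwrite("pics/c3.png",np.hstack([cr(s,220,131),cr(t,370,187)]))
b=np.array([.5515,-.149,.006]);print("exp cap",proj(s,[b+[0,0,.15]]).round(1),proj(t,[b+[0,0,.15]]).round(1))
# tab grasp IK: tool down, y along +-x
for yaw in(90,-90):
    R1=Ro.from_euler('xyz',[180,0,yaw],degrees=True).as_matrix()
    qa,c=ik(np.array([.551,-.289,.178]),R1,q,6);print(yaw,c,qa.round(1),pts(qa))
```

```text
[ 0.4534 -0.1581  0.1141] [ -64.7   17.3  -46.   -96.3  -58.8 -119.2]
exp cap [[280.7 185. ]] [[400.9 247.1]]
90 4.8317902298429256e-26 [  -9.7   17.6  -10.2   -0.   -62.2 -170.3] (array([ 0.179, -0.031,  0.772]), array([ 0.583, -0.1  ,  0.556]), array([ 0.551, -0.289,  0.556]))
-90 9.607738352308847e-18 [ -9.7  17.6 -10.2   0.  -62.2   9.7] (array([ 0.179, -0.031,  0.772]), array([ 0.583, -0.1  ,  0.556]), array([ 0.551, -0.289,  0.556]))
```

View pics/c3.png

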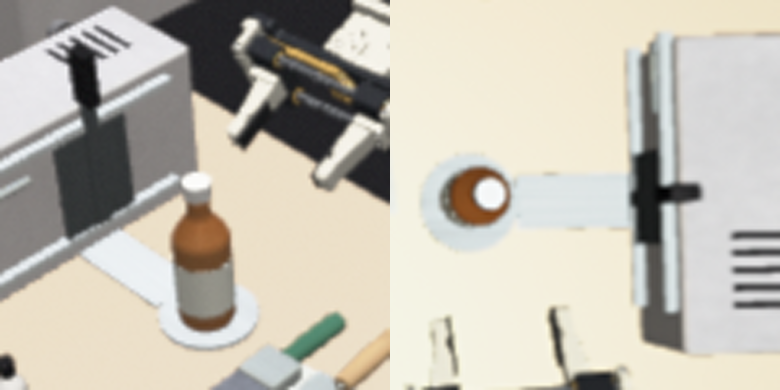

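The bottle stands centred on the stage (cap at top (401,246), exactly as predicted), and the gripper is clear of it. Now plan the tab grasp.

Run:
```python
from go import *
x,R,q=now()
for yaw in(90,-90):
    R1=Ro.from_euler('xyz',[180,0,yaw],degrees=True).as_matrix()
    v,n,u=rot(R,R1);print("\n",yaw,n,u.round(3));k=n
    y=sim(x,R,q,np.zeros(3),v*8/k,8);up=np.array([0.02,0,.22]);print("up slide",slide(y[1],up,.045))
    y=sim(*y,up,v*0,5);y=sim(*y,v*0,v*(k-8)/k,k-8);print(y[0])
    for t,st in(([.553,-.289,.30],.04),([.553,-.289,.178],.03)):
        d=np.array(t)-y[0];m,sl=slide(R1,d,st);print(m,sl);y=sim(*y,d,d*0,m)
```

```text
90 17 [ 0.616 -0.669 -0.961]
end q [ -24.7    4.   -31.4  -46.9  -39.9 -163.4] max step/row [5.2 3.9 3.2 6.8 4.  6.5] wristz 0.416
up slide (5, array([ 0.176,  0.084, -0.221]))
IK fail 2 0.0005038896037416418
end q [ -23.4   -3.   -26.9  -40.7  -47.8 -173.7] max step/row [2.3 4.3 2.9 5.  5.1 8.3] wristz 0.497
IK fail 1 0.01313859724685797
end q [ -26.    -6.3  -13.9  -37.6  -65.6 -173.7] max step/row [ 2.6  3.3 13.   3.1 17.8  0. ] wristz 0.619
[ 0.47471461 -0.15825098  0.3333892 ]
4 [-0.218  0.13   0.056]
IK fail 1 0.0030387662481103465
end q [  -2.7    4.6   -6.1   -3.   -79.2 -173.7] max step/row [23.3 10.9  7.8 34.6 13.6  0. ] wristz 0.702
5 [ 0.    -0.     0.163]
end q [  -9.7   17.8  -10.    -0.   -62.3 -170.3] max step/row [7.  9.7 4.3 3.  5.2 3.3] wristz 0.556

 -90 19 [-0.612 -0.563  0.961]
IK fail 5 0.00024964375454829697
end q [ -36.4   -1.7  -44.2  -92.8  -20.7 -173.7] max step/row [ 8.3  4.6  1.3  2.8  9.8 14.3] wristz 0.346
up slide (5, array([ 0.192, -0.086, -0.206]))
IK fail 1 0.03192618715399863
end q [ -27.7   -6.9  -45.  -110.9   -1.7 -173.7] max step/row [ 8.8  5.2  0.8 18.1 19.   0. ] wristz 0.369
IK fail 1 0.1183995333171665
end q [-3.850e+01 -2.220e+01 -5.340e+01 -1.739e+02 -1.000e-01 -1.079e+02] max step/row [10.8 15.3  8.4 63.   1.6 65.8] wristz 0.498
[ 0.47471461 -0.15825098  0.3333892 ]
4 [ 0.218 -0.13   0.056]
IK fail 1 0.4862680750464143
end q [-4.150e+01 -1.370e+01 -5.120e+01 -1.739e+02 -1.000e-01 -1.446e+02] max step/row [ 3.   8.5  2.2  0.   0.  36.8] wristz 0.485
5 [ 0.    -0.     0.163]
IK fail 1 0.3878886373482374
end q [-4.540e+01 -1.300e+00 -4.360e+01 -1.739e+02 -1.000e-01 -1.408e+02] max step/row [ 3.9 12.3  7.6  0.   0.   3.9] wristz 0.473
```

```bash
cat > jp.py <<'E'
from go import *
def jpath(q0,q1,n):
    out=[]
    x,R=fk(q0,P)
    for k in range(1,n+1):
        xk,Rk=fk(q0+(q1-q0)*k/n,P)
        out.append(((R.T@(xk-x)/.15).round(2),(Ro.from_matrix(R.T@Rk).as_rotvec()/.08).round(2),xk.round(3),Rk[:,2].round(2)))
        x,R=fk(q0+(q1-q0)*k/n,P)
    return out
E
python3 - <<'E'
from jp import *
x,R,q=now()
qr=q.copy();qr[5]=-20
hov,c=ik(np.array([.553,-.289,.33]),Ro.from_euler('xyz',[180,0,-90],degrees=True).as_matrix(),np.array([-9.7,17.6,-10.2,0,-62,9.7]));print(hov.round(1),c)
via,c=ik(np.array([.50,0.0,.38]),Ro.from_euler('xyz',[180,0,-90],degrees=True).as_matrix(),hov);print(via.round(1),c)
for a,b,n in((qr,hov,24),(qr,via,24)):
    print()
    for o in jpath(a,b,n)[::2]:print(*[i.tolist() for i in o])
E
```

```text
[ -9.7  13.1   3.6   0.  -80.5   9.7] 8.856809015777516e-25
[ 22.6   0.   -5.2  -0.  -84.8 -22.6] 9.210448335608517e-28

[0.09, 0.02, -0.0] [-0.14, 1.0, -1.35] [0.453, -0.145, 0.114] [0.89, 0.16, -0.42]
[0.07, 0.01, -0.01] [-0.15, 0.98, -1.34] [0.447, -0.123, 0.113] [0.84, 0.31, -0.45]
[0.05, 0.01, -0.01] [-0.16, 0.96, -1.33] [0.436, -0.11, 0.112] [0.76, 0.43, -0.48]
[0.03, -0.0, -0.02] [-0.15, 0.94, -1.32] [0.425, -0.107, 0.11] [0.66, 0.53, -0.54]
[0.01, -0.02, -0.04] [-0.14, 0.92, -1.31] [0.416, -0.114, 0.111] [0.54, 0.59, -0.6]
[-0.0, -0.03, -0.05] [-0.11, 0.9, -1.29] [0.411, -0.129, 0.116] [0.41, 0.62, -0.67]
[-0.02, -0.05, -0.07] [-0.08, 0.89, -1.26] [0.413, -0.152, 0.126] [0.29, 0.6, -0.75]
[-0.02, -0.07, -0.09] [-0.04, 0.88, -1.23] [0.422, -0.18, 0.143] [0.18, 0.55, -0.82]
[-0.02, -0.09, -0.12] [-0.0, 0.88, -1.19] [0.44, -0.209, 0.168] [0.09, 0.46, -0.88]
[-0.02, -0.11, -0.14] [0.04, 0.88, -1.13] [0.465, -0.238, 0.202] [0.03, 0.35, -0.94]
[-0.0, -0.12, -0.17] [0.08, 0.88, -1.06] [0.497, -0.263, 0.246] [-0.0, 0.21, -0.98]
[0.01, -0.13, -0.19] [0.12, 0.89, -0.98] [0.534, -0.282,
[... 318 characters left out ...]
, -0.015, 0.129] [0.56, 0.64, -0.52]
[0.05, 0.05, -0.01] [-0.1, 1.15, -1.19] [0.398, -0.0, 0.135] [0.4, 0.7, -0.59]
[0.02, 0.04, -0.03] [-0.04, 1.1, -1.19] [0.386, 0.004, 0.143] [0.24, 0.71, -0.66]
[-0.01, 0.02, -0.05] [0.04, 1.05, -1.18] [0.382, 0.0, 0.157] [0.09, 0.67, -0.74]
[-0.04, 0.0, -0.07] [0.12, 1.0, -1.16] [0.388, -0.008, 0.178] [-0.02, 0.58, -0.81]
[-0.06, -0.02, -0.1] [0.22, 0.94, -1.12] [0.403, -0.016, 0.206] [-0.1, 0.47, -0.88]
[-0.07, -0.04, -0.14] [0.32, 0.88, -1.07] [0.427, -0.02, 0.244] [-0.12, 0.33, -0.94]
[-0.08, -0.06, -0.17] [0.43, 0.81, -1.01] [0.455, -0.018, 0.291] [-0.11, 0.19, -0.98]
[-0.08, -0.07, -0.2] [0.53, 0.75, -0.92] [0.486, -0.008, 0.348] [-0.04, 0.06, -1.0]
```

```bash
cat >> jp.py <<'E'
def seg(q0,q1,n=8):
    x0,R0=fk(q0,P);x1,R1=fk(q1,P);v=Ro.from_matrix(R0.T@R1).as_rotvec()
    M=sum(R0@Ro.from_rotvec(v*k/n).as_matrix() for k in range(n))
    s=np.linalg.solve(M,x1-x0)/.15
    return s.round(3).tolist(),(v/n/.08).round(3).tolist()
def twist(q0,q1,N,n=8):
    x,R=fk(q0,P);q=q0
    for i in range(N):
        a=q0+(q1-q0)*i/N;b=q0+(q1-q0)*(i+1)/N;s,w=seg(a,b,n);mx=0
        for k in range(n):
            x=x+R@np.array(s)*.15;R=R@Ro.from_rotvec(np.array(w)*.08).as_matrix();qn,c=ik(x,R,q);mx=max(mx,abs(qn-q).max());q=qn
            if c>1e-6:print("FAIL")
        print(s,w,"| tcp",x.round(3),"maxstep",round(mx,1))
    return q
E
python3 - <<'E'
from jp import *
x,R,q=now();qr=q.copy();qr[5]=-20
Rd=Ro.from_euler('xyz',[180,0,-90],degrees=True).as_matrix()
via,c=ik(np.array([.50,0.0,.36]),Rd,np.array([22.6,0,-5,0,-84,-22]))
q=twist(qr,via,4);y=fk(q,P)
for t,st in(([.553,-.289,.30],.045),([.553,-.289,.178],.03)):
    d=np.array(t)-y[0];m,sl=slide(Rd,d,st);print(m,sl);y=sim(y[0],Rd,q,d,d*0,m);q=y[2]
E
```

```text
[0.108, 0.046, 0.01] [-0.136, 0.921, -0.893] | tcp [ 0.421 -0.025  0.123] maxstep 3.3
[0.031, 0.033, -0.008] [-0.054, 0.838, -0.896] | tcp [0.378 0.003 0.14 ] maxstep 3.2
[-0.034, -0.004, -0.058] [0.114, 0.718, -0.874] | tcp [ 0.409 -0.02   0.21 ] maxstep 3.1
[-0.061, -0.051, -0.126] [0.339, 0.578, -0.767] | tcp [ 0.5   -0.     0.359] maxstep 3.1
7 [ 0.275 -0.05   0.057]
end q [ -9.7  13.7   0.5   0.  -76.9   9.7] max step/row [5.1 2.6 2.3 0.  1.1 5.1] wristz 0.678
5 [ 0.    -0.     0.163]
end q [ -9.7  17.8 -10.   -0.  -62.3   9.7] max step/row [0.  1.  2.3 0.  2.9 0. ] wristz 0.556
```

>>> play_rows --rows '[{"slide": [0, 0, 0], "delta_rot": [0, 0, -0.984], "fingers": 0.2}, {"slide": [0, 0, 0], "delta_rot": [0, 0, -0.984], "fingers": 0.2}, {"slide": [0, 0, 0], "delta_rot": [0, 0, -0.984], "fingers": 0.2}, {"slide": [0, 0, 0], "delta_rot": [0, 0, -0.984], "fingers": 0.2}, {"slide": [0, 0, 0], "delta_rot": [0, 0, -0.984], "fingers": 0.2}, {"slide": [0, 0, 0], "delta_rot": [0, 0, -0.984], "fingers": 0.2}, {"slide": [0, 0, 0], "delta_rot": [0, 0, -0.984], "fingers": 0.2}, {"slide": [0, 0, 0], "delta_rot": [0, 0, -0.984], "fingers": 0.2}]'

```text
time_s: 25.08
tcp_pos: [0.455, -0.1574, 0.1124]
eef_rot: [128.2, -47.0, 65.2]
contact_force: [0.6, -0.0, 1.1]
gripper_width: 0.0528
gripper_force: 0.0
```

>>> play_rows --rows '[{"slide": [0, 0, 0], "delta_rot": [0, 0, -0.984], "fingers": 0.2}, {"slide": [0, 0, 0], "delta_rot": [0, 0, -0.984], "fingers": 0.2}, {"slide": [0, 0, 0], "delta_rot": [0, 0, -0.984], "fingers": 0.2}, {"slide": [0, 0, 0], "delta_rot": [0, 0, -0.984], "fingers": 0.2}, {"slide": [0, 0, 0], "delta_rot": [0, 0, -0.984], "fingers": 0.2}, {"slide": [0, 0, 0], "delta_rot": [0, 0, -0.984], "fingers": 0.2}, {"slide": [0, 0, 0], "delta_rot": [0, 0, -0.984], "fingers": 0.2}, {"slide": [0, 0, 0], "delta_rot": [0, 0, -0.984], "fingers": 0.2}]'

```text
time_s: 26.08
tcp_pos: [0.455, -0.1574, 0.1124]
eef_rot: [116.0, -16.0, 87.4]
contact_force: [-0.2, 0.2, -0.6]
gripper_width: 0.0527
gripper_force: 0.0
```

>>> play_rows --rows '[{"slide": [0, 0, 0], "delta_rot": [0, 0, -0.984], "fingers": 0.2}, {"slide": [0, 0, 0], "delta_rot": [0, 0, -0.984], "fingers": 0.2}, {"slide": [0, 0, 0], "delta_rot": [0, 0, -0.984], "fingers": 0.2}, {"slide": [0, 0, 0], "delta_rot": [0, 0, -0.984], "fingers": 0.2}, {"slide": [0, 0, 0], "delta_rot": [0, 0, -0.984], "fingers": 0.2}, {"slide": [0, 0, 0], "delta_rot": [0, 0, -0.984], "fingers": 0.2}]'

```text
time_s: 26.82
tcp_pos: [0.455, -0.1574, 0.1124]
eef_rot: [115.2, 8.5, 99.1]
contact_force: [0.4, -0.4, -0.8]
gripper_width: 0.0526
gripper_force: 0.0
```

>>> play_rows --rows '[{"slide": [0.108, 0.046, 0.01], "delta_rot": [-0.136, 0.921, -0.893], "fingers": 0.2}, {"slide": [0.108, 0.046, 0.01], "delta_rot": [-0.136, 0.921, -0.893], "fingers": 0.2}, {"slide": [0.108, 0.046, 0.01], "delta_rot": [-0.136, 0.921, -0.893], "fingers": 0.2}, {"slide": [0.108, 0.046, 0.01], "delta_rot": [-0.136, 0.921, -0.893], "fingers": 0.2}, {"slide": [0.108, 0.046, 0.01], "delta_rot": [-0.136, 0.921, -0.893], "fingers": 0.2}, {"slide": [0.108, 0.046, 0.01], "delta_rot": [-0.136, 0.921, -0.893], "fingers": 0.2}, {"slide": [0.108, 0.046, 0.01], "delta_rot": [-0.136, 0.921, -0.893], "fingers": 0.2}, {"slide": [0.108, 0.046, 0.01], "delta_rot": [-0.136, 0.921, -0.893], "fingers": 0.2}]'

```text
time_s: 27.82
tcp_pos: [0.4207, -0.0237, 0.1217]
eef_rot: [122.8, 21.4, 146.2]
contact_force: [-0.8, -0.2, 0.7]
gripper_width: 0.0525
gripper_force: 0.0
```

>>> play_rows --rows '[{"slide": [0.031, 0.033, -0.008], "delta_rot": [-0.054, 0.838, -0.896], "fingers": 0.2}, {"slide": [0.031, 0.033, -0.008], "delta_rot": [-0.054, 0.838, -0.896], "fingers": 0.2}, {"slide": [0.031, 0.033, -0.008], "delta_rot": [-0.054, 0.838, -0.896], "fingers": 0.2}, {"slide": [0.031, 0.033, -0.008], "delta_rot": [-0.054, 0.838, -0.896], "fingers": 0.2}, {"slide": [0.031, 0.033, -0.008], "delta_rot": [-0.054, 0.838, -0.896], "fingers": 0.2}, {"slide": [0.031, 0.033, -0.008], "delta_rot": [-0.054, 0.838, -0.896], "fingers": 0.2}, {"slide": [0.031, 0.033, -0.008], "delta_rot": [-0.054, 0.838, -0.896], "fingers": 0.2}, {"slide": [0.031, 0.033, -0.008], "delta_rot": [-0.054, 0.838, -0.896], "fingers": 0.2}]'

```text
time_s: 28.82
tcp_pos: [0.3777, 0.0044, 0.1392]
eef_rot: [141.3, 25.5, -164.7]
contact_force: [-0.2, -0.4, 0.2]
gripper_width: 0.0525
gripper_force: 0.0
```

>>> play_rows --rows '[{"slide": [-0.034, -0.004, -0.058], "delta_rot": [0.114, 0.718, -0.874], "fingers": 0.2}, {"slide": [-0.034, -0.004, -0.058], "delta_rot": [0.114, 0.718, -0.874], "fingers": 0.2}, {"slide": [-0.034, -0.004, -0.058], "delta_rot": [0.114, 0.718, -0.874], "fingers": 0.2}, {"slide": [-0.034, -0.004, -0.058], "delta_rot": [0.114, 0.718, -0.874], "fingers": 0.2}, {"slide": [-0.034, -0.004, -0.058], "delta_rot": [0.114, 0.718, -0.874], "fingers": 0.2}, {"slide": [-0.034, -0.004, -0.058], "delta_rot": [0.114, 0.718, -0.874], "fingers": 0.2}, {"slide": [-0.034, -0.004, -0.058], "delta_rot": [0.114, 0.718, -0.874], "fingers": 0.2}, {"slide": [-0.034, -0.004, -0.058], "delta_rot": [0.114, 0.718, -0.874], "fingers": 0.2}]'

```text
time_s: 29.82
tcp_pos: [0.4093, -0.0178, 0.2088]
eef_rot: [162.3, 16.9, -121.0]
contact_force: [0.9, 0.3, -0.3]
gripper_width: 0.0524
gripper_force: 0.0
```

>>> play_rows --rows '[{"slide": [-0.061, -0.051, -0.126], "delta_rot": [0.339, 0.578, -0.767], "fingers": 0.2}, {"slide": [-0.061, -0.051, -0.126], "delta_rot": [0.339, 0.578, -0.767], "fingers": 0.2}, {"slide": [-0.061, -0.051, -0.126], "delta_rot": [0.339, 0.578, -0.767], "fingers": 0.2}, {"slide": [-0.061, -0.051, -0.126], "delta_rot": [0.339, 0.578, -0.767], "fingers": 0.2}, {"slide": [-0.061, -0.051, -0.126], "delta_rot": [0.339, 0.578, -0.767], "fingers": 0.2}, {"slide": [-0.061, -0.051, -0.126], "delta_rot": [0.339, 0.578, -0.767], "fingers": 0.2}, {"slide": [-0.061, -0.051, -0.126], "delta_rot": [0.339, 0.578, -0.767], "fingers": 0.2}, {"slide": [-0.061, -0.051, -0.126], "delta_rot": [0.339, 0.578, -0.767], "fingers": 0.2}]'

```text
time_s: 30.82
tcp_pos: [0.5003, 0.002, 0.3581]
eef_rot: [179.8, -0.1, -89.7]
contact_force: [0.3, -0.9, 0.4]
gripper_width: 0.0525
gripper_force: 0.0
```

Run:
```python
from go import *
Rd=Ro.from_euler('xyz',[180,0,-90],degrees=True).as_matrix()
go(Rd,[[.553,-.20,.31]],.045)
```

```text
now [0.5003 0.002  0.3581] rot left 1 [ 0.035 -0.015  0.059]
slide 5 [0.269, -0.07, 0.064] end q [ -0.8  10.   -2.9   0.  -77.1   0.8] max step/row [5.1 2.4 1.7 0.  1.2 5. ] wristz 0.688
```

>>> play_rows --rows '[{"slide": [0.3, -0.07, 0.064], "delta_rot": [0, 0, 0.06], "fingers": 0.2}, {"slide": [0.3, -0.07, 0.064], "delta_rot": [0, 0, 0], "fingers": 0.2}, {"slide": [0.3, -0.07, 0.064], "delta_rot": [0, 0, 0], "fingers": 0.2}, {"slide": [0.3, -0.07, 0.064], "delta_rot": [0, 0, 0], "fingers": 0.2}, {"slide": [0.3, -0.07, 0.064], "delta_rot": [0, 0, 0], "fingers": 0.2}, {"slide": [0, 0, 0], "delta_rot": [0, 0, 0], "fingers": 0.2}]'

```text
time_s: 31.58
tcp_pos: [0.5518, -0.226, 0.3073]
eef_rot: [179.6, 0.1, -90.3]
contact_force: [-0.1, 0.9, 0.0]
gripper_width: 0.0526
gripper_force: 0.0
```

Run:
```python
from go import *
c=cap("wrist");cv2.imwrite("pics/w2.png",c["image"]);pickle.dump(c,open("w2.pkl","wb"))
T=[.551,-.289];print(proj(c,[T+[.219],T+[.165],[.551,-.149,.156],[.551,-.289+.012,.219],[.551,-.289-.012,.219]]).round(1).tolist())
Rd=Ro.from_euler('xyz',[180,0,-90],degrees=True).as_matrix();go(Rd,[[.552,-.289,.30],[.552,-.289,.18]],.04)
```

```text
[[316.1, 136.8], [315.8, 133.0], [316.9, 314.5], [316.2, 158.5], [316.0, 114.4]]
now [ 0.5518 -0.225   0.3082] rot left 1 [ 0.065  0.017 -0.062]
slide 2 [0.213, -0.001, 0.027] end q [ -9.7  13.6   0.4   0.  -76.8   9.7] max step/row [3.2 1.4 1.3 0.  0.4 3.3] wristz 0.678
slide 3 [0.0, -0.0, 0.267] end q [ -9.7  17.6 -10.   -0.  -62.5   9.7] max step/row [0.  1.6 3.8 0.  4.8 0. ] wristz 0.558
```

View pics/w2.png

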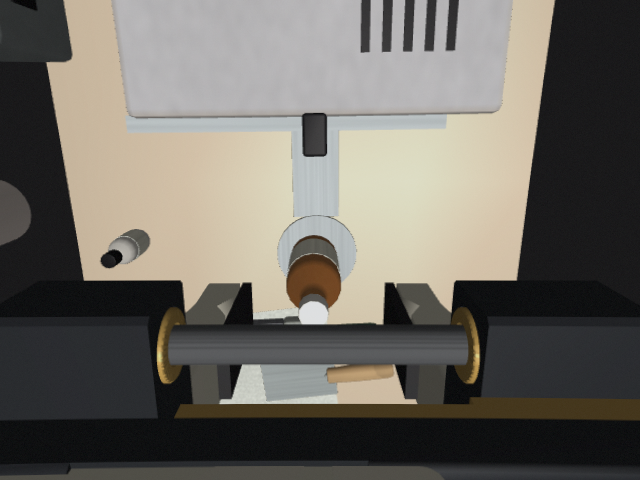

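The tab's top appears at (303–327, 113–156), within 1 mm or so of my estimate, and the bottle stands undisturbed on the stage. Descend and grip.

>>> play_rows --rows '[{"slide": [0.216, 0, 0.027], "delta_rot": [0.06, 0, -0.06], "fingers": 0.2}, {"slide": [0.216, 0, 0.027], "delta_rot": [0, 0, 0], "fingers": 0.2}, {"slide": [0, 0, 0.27], "delta_rot": [0, 0, 0], "fingers": 0.2}, {"slide": [0, 0, 0.27], "delta_rot": [0, 0, 0], "fingers": 0.2}, {"slide": [0, 0, 0.25], "delta_rot": [0, 0, 0], "fingers": 0.2}, {"slide": [0, 0, 0], "delta_rot": [0, 0, 0], "fingers": 0.2}]'

```text
time_s: 32.38
tcp_pos: [0.5506, -0.2876, 0.1813]
eef_rot: [179.9, 0.1, -89.9]
contact_force: [0.3, 0.1, 0.5]
gripper_width: 0.0528
gripper_force: 0.0
```

>>> play_rows --rows '[{"slide": [0, 0, 0], "delta_rot": [0, 0, 0], "fingers": -1}, {"slide": [0, 0, 0], "delta_rot": [0, 0, 0], "fingers": -1}, {"slide": [0, 0, 0], "delta_rot": [0, 0, 0], "fingers": -1}, {"slide": [0, 0, 0], "delta_rot": [0, 0, 0], "fingers": -1}, {"slide": [0, 0, 0], "delta_rot": [0, 0, 0], "fingers": -1}, {"slide": [0, 0, 0], "delta_rot": [0, 0, 0], "fingers": -1}]' --squeeze 40

```text
time_s: 33.12
tcp_pos: [0.5529, -0.2898, 0.185]
eef_rot: [-179.7, -0.0, -89.9]
contact_force: [2.8, 1.2, 2.6]
gripper_width: 0.0138
gripper_force: 40.0
```

```bash
python3 log.py
```

```text
33.125 [ -9.8  17.3  -9.7  -0.  -62.7   9.9] [ 0.5529 -0.2898  0.185 ] [-179.7   -0.   -89.9] 0.0138
```

>>> play_rows --rows '[{"slide": [0, -0.04, 0], "delta_rot": [0, 0, 0], "fingers": -1}, {"slide": [0, -0.04, 0], "delta_rot": [0, 0, 0], "fingers": -1}, {"slide": [0, -0.04, 0], "delta_rot": [0, 0, 0], "fingers": -1}, {"slide": [0, -0.04, 0], "delta_rot": [0, 0, 0], "fingers": -1}, {"slide": [0, -0.04, 0], "delta_rot": [0, 0, 0], "fingers": -1}, {"slide": [0, 0, 0], "delta_rot": [0, 0, 0], "fingers": -1}, {"slide": [0, 0, 0], "delta_rot": [0, 0, 0], "fingers": -1}, {"slide": [0, 0, 0], "delta_rot": [0, 0, 0], "fingers": -1}]' --squeeze 50

```text
time_s: 34.12
tcp_pos: [0.5799, -0.2896, 0.185]
eef_rot: [-180.0, 0.0, -89.9]
contact_force: [-7.6, 3.4, 8.7]
gripper_width: 0.0137
gripper_force: 50.0
```

```bash
python3 log.py
python3 - <<'E'
from go import *
c0=pickle.load(open("top.pkl","rb"));c=cap("top");s=cap("scene");s0=pickle.load(open("scene.pkl","rb"))
def cr(c,x,y,w=120,h=90):return cv2.resize(c["image"][y:y+h,x:x+w],(390,292),interpolation=cv2.INTER_CUBIC)
cv2.imwrite("pics/c4.png",np.vstack([np.hstack([cr(s0,185,130),cr(s,185,130)]),np.hstack([cr(c0,370,200),cr(c,370,200)])]))
for z in(.1,):print(proj(s,[[.551,-.287,z],[.581,-.287,z]]).round(1))
E
```

```text
34.125 [ -9.3  19.6  -6.3  -0.  -64.1   9.4] [ 0.5799 -0.2896  0.185 ] [-180.     0.   -89.9] 0.0137
[[250.2 180.6]
 [242.2 185.1]]
```

View pics/c4.png

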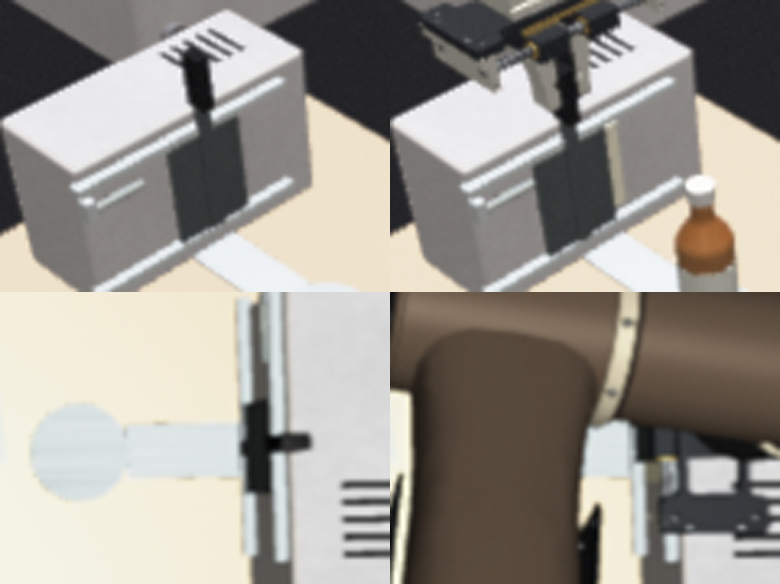

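The shutter has shifted about 8 px left in the scene view, exposing the lit window at crop (612,165), so it's at roughly 27–28 mm. The bottle still stands. I'll nudge it by 1.5 mm and settle.

>>> play_rows --rows '[{"slide": [0, -0.012, 0], "delta_rot": [0, 0, 0], "fingers": -1}, {"slide": [0, 0, 0], "delta_rot": [0, 0, 0], "fingers": -1}, {"slide": [0, 0, 0], "delta_rot": [0, 0, 0], "fingers": -1}, {"slide": [0, 0, 0], "delta_rot": [0, 0, 0], "fingers": -1}, {"slide": [0, 0, 0], "delta_rot": [0, 0, 0], "fingers": -1}, {"slide": [0, 0, 0], "delta_rot": [0, 0, 0], "fingers": -1}]'

```text
time_s: 34.98
tcp_pos: [0.5816, -0.2896, 0.185]
eef_rot: [180.0, 0.0, -89.9]
contact_force: [-7.2, 3.6, 9.1]
gripper_width: 0.0138
gripper_force: 50.0
```

```bash
python3 - <<'E'
from go import *
s0=pickle.load(open("scene.pkl","rb"));s=cap("scene")
# shutter lower-left edge along lamp front: darkest transition on a line at z=.09
for c in(s0,s):
    xs=np.arange(.50,.64,.0005);p=proj(c,np.c_[xs,np.full_like(xs,-.286),np.full_like(xs,.09)])
    g=cv2.remap(cv2.cvtColor(c["image"],cv2.COLOR_BGR2GRAY),p[:,0].astype(np.float32).reshape(1,-1),p[:,1].astype(np.float32).reshape(1,-1),cv2.INTER_LINEAR)[0].astype(float)
    d=np.diff(cv2.GaussianBlur(g.reshape(1,-1),(41,1),0)[0]);print("edges dark->light",xs[d.argmax()],"light->dark",xs[d.argmin()])
E
python3 log.py
```

```text
edges dark->light 0.5984999999999892 light->dark 0.517999999999998
edges dark->light 0.626999999999986 light->dark 0.5464999999999949
35.025 [ -9.3  19.8  -6.1  -0.  -64.2   9.4] [ 0.5816 -0.2896  0.185 ] [180.    0.  -89.9] 0.0132
```

```bash
python3 -c "
from plant import r
print(r.close_job())"
```

```text
the job is handed in; nothing more can be done
None
```

I handed the job in at about 35 s. The bottle was turned over to about 125° from upright, set down on the middle of the stage and released, and the shutter is held about 29 mm open, close to the 30 mm half; the hand-in call did not report a pass or fail.

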